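# Set a worn stop slide from the far side, slack taken up

## Task

First take the firebrick out of the crank's way and stand it upright on the bench with its centre at least 13 cm from the crank's axis. Then turn the crank to wind the stop outward until its index nib is about 5 mm or more past the tall rider on the scale, and wind it back until the nib is level with that rider (within about 2 mm), so that the last of the turning is inward, against the screw, and all the slack is taken up. Leave the other things on the bench where they are and do not knock the brick against the slide.

Things in the scene. Friction and masses are not known exactly. Their poses are not given: they have to be found in the camera images.
- slide_base: The stop slide, bolted down (lengths here and below in mm): base plate 70 wide, y = -28 to 208; round grey gear housing (48 diameter, 38 high) under the crank; steel slideway 52 wide, 22 high; aluminium scale rail beside it (10 wide, 30 high, centre at x = +52). Origin: on the bench, at the foot of the crank's upright axis; +y runs along the slideway away from the crank. Carries crank and stop.
- crank_axis (a point): Point on the crank's upright axis, 75 above the bench. The crank's arm (13 wide, 43 to 52 above the bench) turns level and reaches 60 from the axis. Clockwise from above drives the stop away from the crank, counter-clockwise draws it back, 24 of travel per turn; the screw does not run by itself and the stop cannot be pushed by hand.
- crank_grip (a point): Middle of the crank's upright wooden grip pin, a cylinder 18 diameter from 52 to 97 above the bench, 50 from the crank's axis; this point is 75 above the bench. Pushing its side with about 3 N turns the crank. The worn drive has 1.4 rad (80 degrees) of slack: after a reversal the crank turns that far before the stop moves.
- crank (a joint): The slack: angle (rad) of the crank against the screw's head, 0 to 1.4. 1.4 = slack taken up for clockwise (outward) drive; 0 = slack taken up for counter-clockwise (inward) drive. The arm plays between two small steel dogs on the brass screw head below it.
- stop (a joint): Travel of the stop along the slideway, 0 (home, nearest the crank, as it starts) to 0.065 m, growing away from the crank.
- stop_index (a point): Tip of the index nib of the stop, at the middle of the nib's 3 mm thickness. The stop is an upright steel plate (56 wide, 8 thick, top 68 above the bench) on a dark carriage; the nib points from it in +x of slide_base at the scale rail; tip at x = 45, 36 above the bench, y = 105 of slide_base at travel 0.
- tall_mark (a point): The mark: the middle of the tall brass rider, 36 above the bench, on the scale rail. The rider is a foot 14 x 10 x 8 with a thin upright blade (10 wide, 3 thick along the slideway) to 70 above the bench. Axes as slide_base. Fixed.
- rider_low: The other rider on the same scale rail, a low brass foot 14 x 10 x 12 high without blade; not the target. Fixed.
- brick_center (a point): Centre of the loose soldering firebrick, a pale upright block 56 (x) x 46 (y) x 85 high (z), about 0.16 kg; this point is 42.5 above its underside. It starts standing in the crank's swing, on the side of the housing away from the slideway.
- jar: A closed round jar with a white cap, 52 diameter, 70 high (mm). Bystander, loose; origin under its middle.
- stone: A sharpening stone in a blue plastic tray, 75 x 45 x 24 high (mm). Bystander, loose; origin under its middle.
- charcoal: A black charcoal block, 55 x 45 x 30 high (mm). Bystander, loose; origin under its middle.
- dish: A small white ceramic cup, 60 diameter, 30 high (mm). Bystander, loose; origin under its middle.
- band: A brass ring blank lying flat, 24 diameter, 8 high (mm). Bystander, loose; origin under its middle.
- pliers: Pliers lying flat, about 150 long and 45 wide, 10 high; origin near the middle, jaws to its +x (mm). Bystander, loose; origin on its underside.
- dividers: Steel dividers lying flat, about 115 long and 60 wide, 10 high; origin at mid-length (mm). Bystander, loose; origin on its underside.
There are look-alikes about, which are no part of the job. What is shaped like the part that bears brick_center but orange is not meant.

How it is judged:
On the way, in this order (a step that is already met when the one before it is completed fails the run):
1. the brick stands upright, clear of the crank's swing, before the stop is wound out (horizontal distance between brick_center and crank_axis above 0.12 m and angle between brick_center's own z axis and vertical below 0.1 rad and height (world z) of brick_center below 0.055 m and value of joint stop below 0.005 m), for 0.2 s.
2. the stop's index has gone past the tall rider, away from the crank, by more than 3 mm (y of stop_index in the frame of tall_mark above 0.003 m), for 0.1 s.
At the end, for the whole second after the job is handed in: The index is within 2.5 mm of the tall rider's middle along the slideway, the slack is taken up on the inward side (slack below 0.35 of 1.4 rad), and the brick stands upright on the bench, its centre more than 120 mm from the crank's axis (y of stop_index in the frame of tall_mark between -0.0025 and 0.0025 m and value of joint crank below 0.35 rad and horizontal distance between brick_center and crank_axis above 0.12 m and angle between brick_center's own z axis and vertical below 0.1 rad and height (world z) of brick_center below 0.055 m); the robot touches nothing.
It fails at once if the brick is knocked against the slide or the crank (over 3 N) (contact force between slide_base and brick above 3 N).
It fails at once if another loose thing on the bench is moved more than 15 mm (distance of any of jar, stone, charcoal, dish, band, pliers, dividers from where it was at the start of the episode above 0.015 m).
It also fails if it takes over 72 s, if anything falls off the work surface, if the arm or the gripper's body presses on something with over 40 N, if the wrist force passes 120 N, or if a joint passes its speed limit or range.

## Robot

A 6-joint arm with a two-finger parallel gripper is mounted at the origin on the work surface. World frame = base frame: x ahead of the robot, y to its left, z up, the work surface at z = 0. Lengths are in m, angles in rad, forces in N, time in s.
With the tool pointing down it reaches from about 0.2 to 0.875 m from the base axis. Payload 3.4 kg.
Tool frame: the origin (TCP) lies midway between the tips of the shut fingers; the grasp point (between the pads) lies 19 mm behind it (r.tcp_to_grasp is the distance from the TCP to the grasp point, in m); z points along the fingers, x is the direction in which the jaws open and shut, and the axes are right-handed (so a half turn about z gives the same grasp; the last joint's range is limited). The gripper opens to 94 mm and grips with 3 to 60 N. Pads are 16 mm wide; open, the fingers measure 119 mm over their backs; the gripper's body (75 mm by 177 mm) begins 78 mm behind the grasp point.
Start: joints at [-1.31, 0.276, 1.505, -0, 1.361, -0.121], TCP at [0.214, -0.534, 0.205] pointing down, gripper open.
Joint ranges: [-2.89, 2.89], [-0.75, 2.08], [0.22, 2.7], [-1.18, 4.32], [0.11, 2.71], [-2.7, 2.7]. Speed limits (rad/s): [2.57, 2.57, 3.14, 3.14, 3.14, 3.14].

## Interface

Orientations are given as a unit quaternion [x, y, z, w].
In Python, from station import r gives the robot as it stands.
- The arm moves only by the shell command python3 -m handwheel 'ROWS' [FORCE]. ROWS is a JSON object of lists of equal length, an entry for each row: "turn": the turn, a rotation vector about the tool's x, y, z in rad, a list of three; "linear": the shift along the tool's x, y, z in cm, a list of three; "gripper": the opening, from 0 (shut) to 1 (fully open). A call has 1 to 20 rows; each row is the pose to reach, as a shift and turn from the pose measured when the call began, along the tool's axes at that moment; what a row does not reach only later rows make up. A row lasts 1/10 s, in which the tool goes at most 50 mm and 8.59 degrees, less where a joint would pass 70% of its speed; a pose out of reach is approached as far as the arm can. A call with a gripper value outside its range is refused whole. The fingers move at their own pace and stop on an object; FORCE is the grip in N (left out, the last holds). Time passes only in rows, so rows that repeat a pose let the fingers close. It gives the time, the measured TCP pose, the force and the opening at its end, in the units of the state.
- r.state(): the state, without advancing time (a new reading comes with each control period).
- r.read_camera(name): name is "scene" or "top" or "wrist"; returns a dict with "pixels" (400x640x3 uint8, red, green, blue), "intrinsics" (3x3 intrinsics, pixels), "R" (3x3) and "t" (3): a world point X has camera coordinates R X + t; the wrist camera has in their place "T_tool_cam" (4x4, takes a point from camera to tool coordinates, whose origin is the TCP and whose axes are the tool frame's). Camera axes: x right, y down, z forward; pixel columns grow to the right and rows downward; lengths in m; the calibration is good to about 2 mm. A picture is of the moment at which its call begins: read the wrist's pose just before it. There is no depth.
- r.sign_off(): hands the job in, once; it reports no verdict.
Trained networks look in a picture, given as the dict that the camera call returned (one of the last four; its "shot" number tells which), for a name from the list of things; names that differ only in an ending like _2 or _b are one class to them, and where a whole thing is asked for, a point or a joint stands for the part that bears it (a point fixed in the world has none). Each returns a list of dicts, best first, with "p" (0 to 1); they miss things now and then, are a little off and sometimes report something else, mostly with a low value. They report only what shows in the picture. A call takes as long as a camera call. They do not tell look-alikes from the thing itself.
- r.search_frame(target, picture): "pixel" ([column, row] in pixels, amid what is visible of it).
- r.place_of(target, picture): "pixel" ([column, row] in pixels: a listed point, or the origin of a listed thing).
The state is a dict: "time": time; "joints": joint angles; "joint_velocities": joint speeds; "effort": joint torques, N m; "position": TCP position; "orientation": TCP orientation; "wrist_force": force on the tool from outside, world axes, zero at the start; "ft_torque": the same for the moment, N m; "opening": finger opening in m.
Only numpy, scipy, OpenCV 4.12 (cv2) and the standard library are available. Lean on these libraries where they do the work, as an engineer would, in place of code of your own. Each camera call takes 0.05 s, during which the arm holds its last target.

## Working session

There is one attempt and no reset: what is moved stays moved. The work goes in short steps, Python scripts to look and compute and a shell command to move; the robot and the scene stay as the last step left them, time stands still between calls to the robot, and variables do not carry over. Pictures are saved under pics/ and viewed, and the job is handed in when it is done.

```bash
ls; mkdir -p pics; cat > h.py <<'E'
import numpy as np,cv2
from station import r
def save(p,name,box=None,s=1):
    im=cv2.cvtColor(p["pixels"],cv2.COLOR_RGB2BGR)
    if box: im=im[box[1]:box[3],box[0]:box[2]]
    im=cv2.resize(im,None,fx=s,fy=s,interpolation=cv2.INTER_CUBIC); cv2.imwrite("pics/"+name,im)
def ray(p,px,z):
    K=np.array(p["intrinsics"]);R=np.array(p["R"]);t=np.array(p["t"])
    d=R.T@np.linalg.inv(K)@np.array([px[0],px[1],1]);o=-R.T@t
    return o+d*(z-o[2])/d[2]
def proj(p,X):
    c=np.array(p["R"])@np.array(X)+np.array(p["t"]);u=np.array(p["intrinsics"])@c;return u[:2]/u[2]
E
python3 - <<'E'
from h import *
s=r.state();print({k:np.round(v,3) for k,v in s.items()})
for n in("top","scene"):
    p=r.read_camera(n);save(p,n+"0.png")
    print(n,np.round(-np.array(p["R"]).T@p["t"],3))
    for t,z in(("crank_axis",.075),("crank_grip",.075),("stop_index",.036),("tall_mark",.036),("brick_center",.0425),("slide_base",0),("rider_low",0.03),("jar",0),("stone",0),("charcoal",0),("dish",0),("band",0),("pliers",0),("dividers",0)):
        for d in r.place_of(t,p)[:3]: print(t,np.round(d["p"],2),np.round(d["pixel"],1),np.round(ray(p,d["pixel"],z),4))
E
```

```text
pics
{'time': np.float64(0.0), 'joints': array([-1.31 ,  0.277,  1.506, -0.   ,  1.361, -0.121]), 'joint_velocities': array([ 0.001, -0.   , -0.001, -0.002, -0.001,  0.   ]), 'effort': array([-2.0000e-03, -4.0459e+01, -2.3723e+01,  7.0000e-02,  3.4000e-02,
       -0.0000e+00]), 'position': array([ 0.214, -0.533,  0.205]), 'orientation': array([ 0.828, -0.56 , -0.001, -0.001]), 'wrist_force': array([ 0.   , -0.094, -1.7  ]), 'ft_torque': array([-0.027,  0.049, -0.041]), 'opening': np.float64(0.094)}
top [0.411 0.051 1.139]
crank_axis 0.87 [342.5 197.8] [ 0.5293 -0.0071  0.075 ]
crank_grip 0.56 [326.1 202.5] [0.5163 0.0343 0.075 ]
stop_index 0.66 [302.4 175.4] [0.5906 0.0981 0.036 ]
stop_index 0.57 [293.9 170.6] [0.603  0.1211 0.036 ]
tall_mark 0.74 [187.1 220.4] [0.4636 0.3968 0.036 ]
tall_mark 0.39 [304.2 175.8] [0.5897 0.0933 0.036 ]
brick_center 0.8 [467.1 219.7] [ 0.4841 -0.3328  0.0425]
brick_center 0.7 [374.6 198.1] [ 0.5343 -0.0927  0.0425]
brick_center 0.68 [363.5 143.8] [ 0.6786 -0.0619  0.0425]
slide_base 0.75 [342.4 200. ] [ 0.5316 -0.011   0.    ]
slide_base 0.26 [245.2 26
[... 1004 characters left out ...]
306.9 245.5] [0.5959 0.1201 0.036 ]
brick_center 0.78 [242.4 209.8] [ 0.6864 -0.0584  0.0425]
brick_center 0.56 [291.8 180.7] [ 0.5266 -0.0964  0.0425]
slide_base 0.59 [308.9 212.1] [ 0.5228 -0.0068  0.    ]
rider_low 0.52 [305.5 244.5] [0.5951 0.1112 0.03  ]
jar 0.8 [359.2 222.1] [0.4254 0.0878 0.    ]
stone 0.53 [289.2 165.9] [ 0.4843 -0.1998  0.    ]
charcoal 0.55 [246.5 192.4] [ 0.6377 -0.156   0.    ]
dish 0.89 [335.3 172.7] [ 0.3817 -0.1095  0.    ]
band 0.58 [300.8 241.4] [0.5889 0.0737 0.    ]
band 0.55 [418.2 250.9] [0.3499 0.2396 0.    ]
band 0.49 [317.1 371.1] [0.7197 0.3952 0.    ]
pliers 0.57 [418.4 322.6] [0.4725 0.4028 0.    ]
dividers 0.66 [314.4 371.8] [0.7252 0.3939 0.    ]
```

View pics/top0.png

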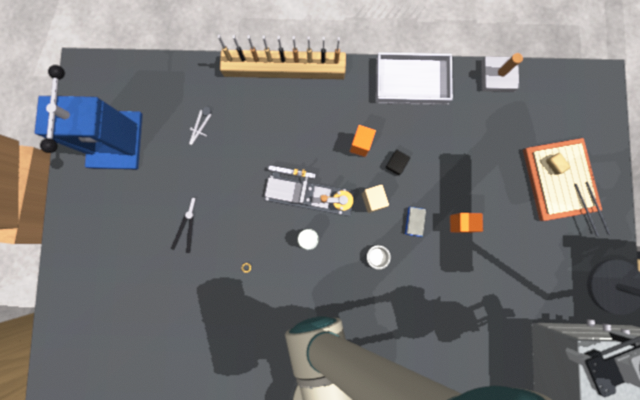

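```bash
python3 - <<'E'
import cv2
im=cv2.imread("pics/top0.png");cv2.imwrite("pics/top0c.png",cv2.resize(im[120:280,240:440],None,fx=3.7,fy=3.7,interpolation=cv2.INTER_CUBIC))
im=cv2.imread("pics/scene0.png");cv2.imwrite("pics/scene0c.png",cv2.resize(im[130:290,220:420],None,fx=3.7,fy=3.7,interpolation=cv2.INTER_CUBIC))
E
```

```text
(no output)
```

View pics/top0c.png

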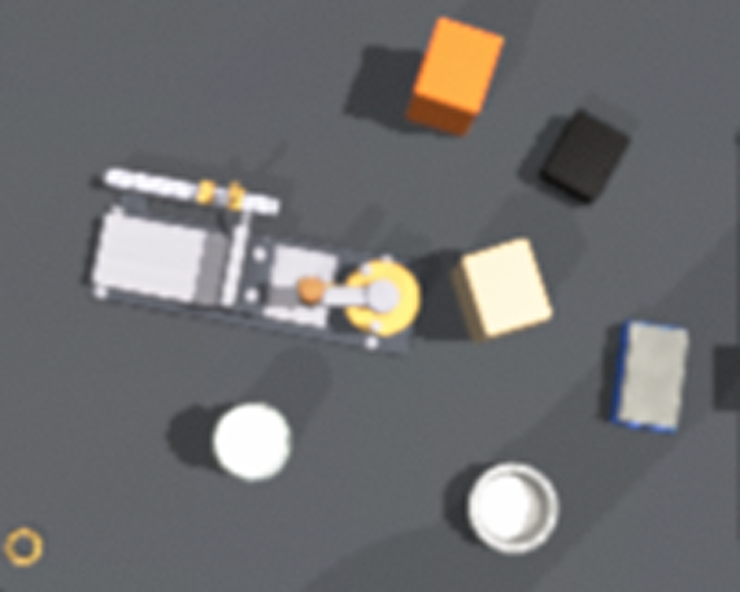

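View pics/scene0c.png

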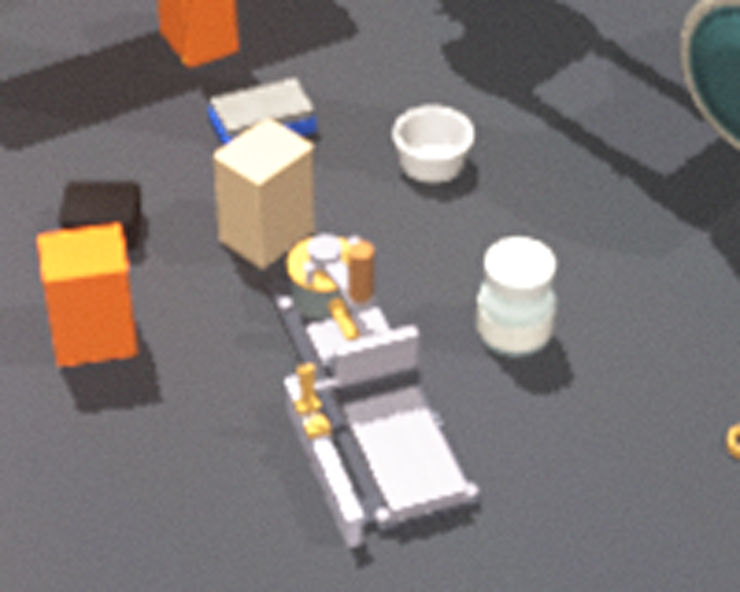

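The pale brick is at top px (376,197), in the crank's swing. The two orange blocks at (363,141) and (467,222) are look-alikes because the colour is wrong. The enlarged crop confirms the pale block stands next to the crank housing. The tall rider is the one nearer the crank, at about (304,173) in top.

Next I'll move to a viewing pose with the jaws near the brick's yaw.

```bash
cat >> h.py <<'E'
from scipy.spatial.transform import Rotation as Ro
def plan(target,yaw=None):
    s=r.state();R=Ro.from_quat(s["orientation"]).as_matrix()
    lin=R.T@(np.array(target)-s["position"])*100
    out=[np.round(lin,2)]
    if yaw is not None:
        G=np.array([[np.cos(yaw),np.sin(yaw),0],[np.sin(yaw),-np.cos(yaw),0],[0,0,-1]])
        out.append(np.round(Ro.from_matrix(R.T@G).as_rotvec(),3))
    return out
def wrist():
    s=r.state();p=r.read_camera("wrist")
    T=np.eye(4);T[:3,:3]=Ro.from_quat(s["orientation"]).as_matrix();T[:3,3]=s["position"]
    W=np.linalg.inv(T@np.array(p["T_tool_cam"]));p["R"]=W[:3,:3];p["t"]=W[:3,3]
    return p
E
python3 - <<'E'
from h import *
p=wrist();print(np.round(p["T_tool_cam"],3),p["intrinsics"]);save(p,"w0.png")
print(plan([.48,-.08,.32],np.radians(18)),plan([.48,-.08,.32],np.radians(-162)))
E
```

```text
[[ 1.    -0.001 -0.001 -0.   ]
 [ 0.001  0.965  0.264 -0.076]
 [ 0.    -0.264  0.965 -0.18 ]
 [ 0.     0.     0.     1.   ]] [[312.00773584   0.         320.80299563]
 [  0.         312.00773584 200.88495256]
 [  0.           0.           1.        ]]
[array([-32.19, -41.56, -11.45]), array([ 0.   , -0.   , -1.503])] [array([-32.19, -41.56, -11.45]), array([-0.   , -0.   ,  1.638])]
```

```bash
python3 -m handwheel '{"linear":[[-32,-41.5,-11.5],[-32,-41.5,-11.5],[-32,-41.5,-11.5],[-32,-41.5,-11.5],[-32,-41.5,-11.5],[-32,-41.5,-11.5],[-32,-41.5,-11.5],[-32,-41.5,-11.5],[-32,-41.5,-11.5],[-32,-41.5,-11.5],[-32,-41.5,-11.5],[-32,-41.5,-11.5],[-32,-41.5,-11.5]],"turn":[[0,0,-1.5],[0,0,-1.5],[0,0,-1.5],[0,0,-1.5],[0,0,-1.5],[0,0,-1.5],[0,0,-1.5],[0,0,-1.5],[0,0,-1.5],[0,0,-1.5],[0,0,-1.5],[0,0,-1.5],[0,0,-1.5]],"gripper":[1,1,1,1,1,1,1,1,1,1,1,1,1]}'
python3 - <<'E'
from h import *
s=r.state();print({k:np.round(s[k],3) for k in("time","position","orientation","joints")})
p=wrist();save(p,"w1.png")
for t,z in(("crank_axis",.075),("crank_grip",.075),("stop_index",.036),("tall_mark",.036),("brick_center",.0425),("slide_base",0),("rider_low",0.03)):
  for d in r.place_of(t,p)[:3]: print(t,np.round(d["p"],2),np.round(d["pixel"],1),np.round(ray(p,d["pixel"],z),4))
E
```

```text
time: 2.85
position: [0.4801, -0.0817, 0.3204]
orientation: [0.988, 0.156, -0.0, 0.0]
wrist_force: [0.1, -0.9, -0.6]
opening: 0.0941
{'time': np.float64(2.85), 'position': array([ 0.48 , -0.082,  0.32 ]), 'orientation': array([ 0.988,  0.156, -0.   ,  0.   ]), 'joints': array([-3.110e-01,  9.600e-02,  1.458e+00, -1.000e-03,  1.589e+00,
       -6.240e-01])}
crank_axis 0.92 [369.5 132.8] [ 0.5247 -0.0098  0.075 ]
crank_grip 0.88 [382.6  97.1] [0.5252 0.0379 0.075 ]
stop_index 0.89 [434.8  79.1] [0.5923 0.0867 0.036 ]
tall_mark 0.51 [437.2  75. ] [0.5933 0.0927 0.036 ]
brick_center 0.93 [453.7 194.8] [ 0.6831 -0.0571  0.0425]
brick_center 0.67 [273.1 306. ] [ 0.4745 -0.3265  0.0425]
brick_center 0.64 [345.8 189.2] [ 0.5248 -0.099   0.0425]
slide_base 0.75 [346.7 189.2] [ 0.5326 -0.107   0.    ]
slide_base 0.57 [361.9 130.9] [ 0.5245 -0.011   0.    ]
rider_low 0.52 [446.4  57.5] [0.5982 0.1188 0.03  ]
```

View pics/w1.png

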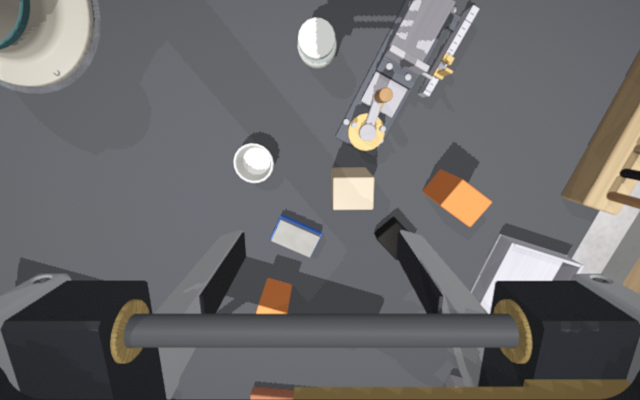

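```bash
python3 - <<'E'
from h import *
p=wrist();save(p,"w1b.png",(320,150,400,220),9);
save(p,"w1s.png",(330,0,490,160),4)
E
```

```text
(no output)
```

View pics/w1b.png

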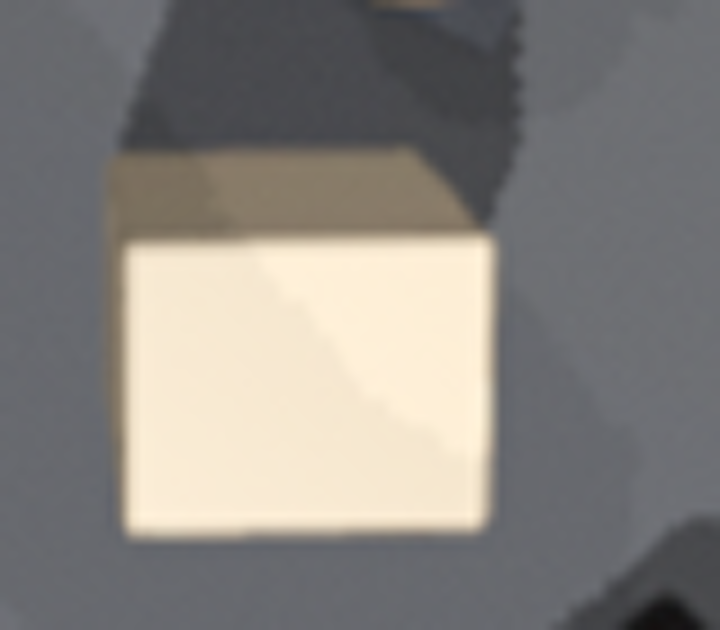

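View pics/w1s.png

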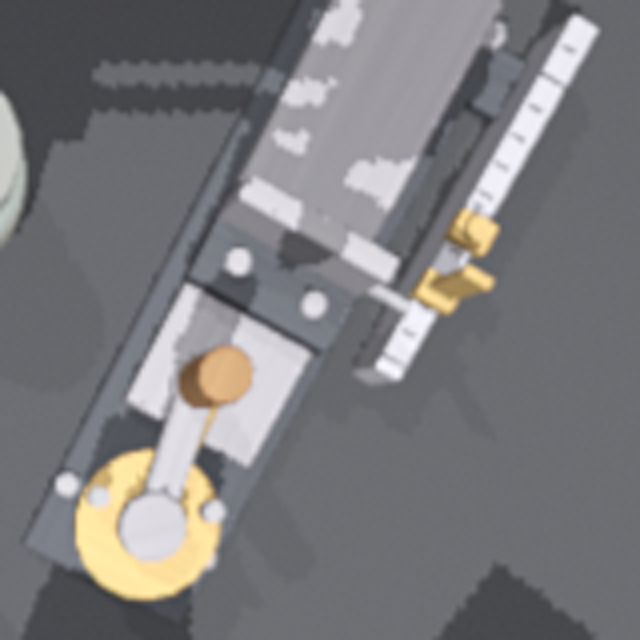

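```bash
python3 - <<'E'
from h import *
p=wrist()
c=np.array([ray(p,q,.085) for q in((333.9,176.7),(375,176.1),(374.1,208.9),(334.1,209.4))])
print(np.round(c,4),c.mean(0).round(4),np.degrees(np.arctan2(*( (c[1]-c[0]+c[2]-c[3])[[1,0]]))))
print(np.linalg.norm(c[1]-c[0]),np.linalg.norm(c[2]-c[1]))
m=c.mean(0)
print(plan([m[0],m[1],.1],np.radians(18)),plan([m[0],m[1],.036],np.radians(18)))
# slide pts: crop/4+(330,0)
f=lambda u,v:(330+u/4,v/4)
print("axis",ray(p,f(153,527),.06),"grip top",ray(p,f(223,376),.097))
a=ray(p,f(385,380),.03);b=ray(p,f(570,12),.03);print("rail",a,b,np.degrees(np.arctan2(-(b-a)[0],(b-a)[1])))
for n,q,z in(("nib",(405,303),.036),("tallfoot",(435,300),.038),("low",(475,235),.042)):print(n,ray(p,f(*q),z))
E
```

```text
[[ 0.4972 -0.08    0.085 ]
 [ 0.5498 -0.0623  0.085 ]
 [ 0.5647 -0.1062  0.085 ]
 [ 0.5119 -0.1237  0.085 ]] [ 0.5309 -0.0931  0.085 ] 18.46656628516104
0.05553775681372637 0.04629536750675862
[array([ 4.54,  2.56, 22.04]), array([ 0.   ,  0.   , -0.004])] [array([ 4.54,  2.56, 28.44]), array([ 0.   ,  0.   , -0.004])]
axis [ 0.52503264 -0.01005809  0.06      ] grip top [0.52418041 0.03907278 0.097     ]
rail [0.59124197 0.06341306 0.03      ] [0.60474659 0.18973744 0.03      ] -6.101987885133555
nib [0.58626439 0.088108   0.036     ]
tallfoot [0.595213   0.09173877 0.038     ]
low [0.59871657 0.11393772 0.042     ]
```

```bash
python3 -m handwheel '{"linear":[[4.5,2.6,4],[4.5,2.6,9],[4.5,2.6,14],[4.5,2.6,19],[4.5,2.6,23],[4.5,2.6,26],[4.5,2.6,28.4],[4.5,2.6,28.4],[4.5,2.6,28.4],[4.5,2.6,28.4],[4.5,2.6,28.4],[4.5,2.6,28.4],[4.5,2.6,28.4]],"turn":[[0,0,0],[0,0,0],[0,0,0],[0,0,0],[0,0,0],[0,0,0],[0,0,0],[0,0,0],[0,0,0],[0,0,0],[0,0,0],[0,0,0],[0,0,0]],"gripper":[1,1,1,1,1,1,1,1,0.4,0.4,0.4,0.4,0.4]}' 25
python3 - <<'E'
from h import *
print(plan([.33,-.27,.15],np.radians(18)))
E
```

```text
time: 4.65
position: [0.5311, -0.0937, 0.0373]
orientation: [0.988, 0.154, 0.001, 0.0]
wrist_force: [0.4, 0.3, -0.4]
opening: 0.0573
[array([-24.52,  10.66, -11.29]), array([ 0.001, -0.001, -0.004])]
```

```bash
python3 -m handwheel '{"linear":[[0,0,0],[0,0,0],[0,0,-1],[0,0,-4],[0,0,-8],[-2,1,-10],[-6,2.5,-10],[-10,4.3,-10],[-14,6,-10],[-18,7.8,-10],[-22,9.5,-10],[-24.5,10.7,-10],[-24.5,10.7,-10],[-24.5,10.7,-8],[-24.5,10.7,-5],[-24.5,10.7,-3],[-24.5,10.7,-2],[-24.5,10.7,-2]],"turn":[[0,0,0],[0,0,0],[0,0,0],[0,0,0],[0,0,0],[0,0,0],[0,0,0],[0,0,0],[0,0,0],[0,0,0],[0,0,0],[0,0,0],[0,0,0],[0,0,0],[0,0,0],[0,0,0],[0,0,0],[0,0,0]],"gripper":[0.4,0.4,0.4,0.4,0.4,0.4,0.4,0.4,0.4,0.4,0.4,0.4,0.4,0.4,0.4,0.4,0.4,0.4]}' 25
python3 - <<'E'
from h import *
p=wrist();save(p,"w2.png")
p=r.read_camera("scene");save(p,"s2.png",(200,80,520,300),2.5)
E
```

```text
time: 6.45
position: [0.3303, -0.2694, 0.0563]
orientation: [0.988, 0.155, 0.0, -0.001]
wrist_force: [-0.8, 0.5, -1.4]
opening: 0.056
```

View pics/w2.png

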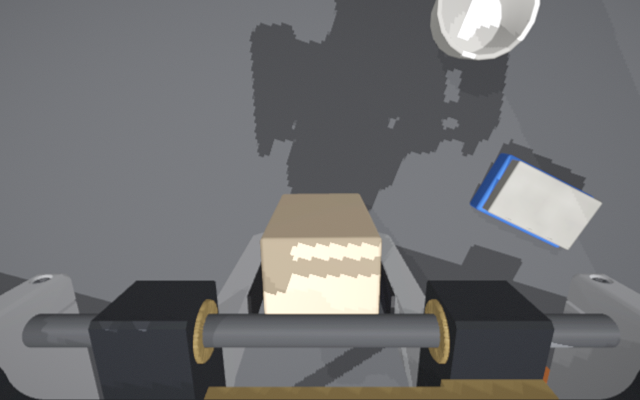

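View pics/s2.png

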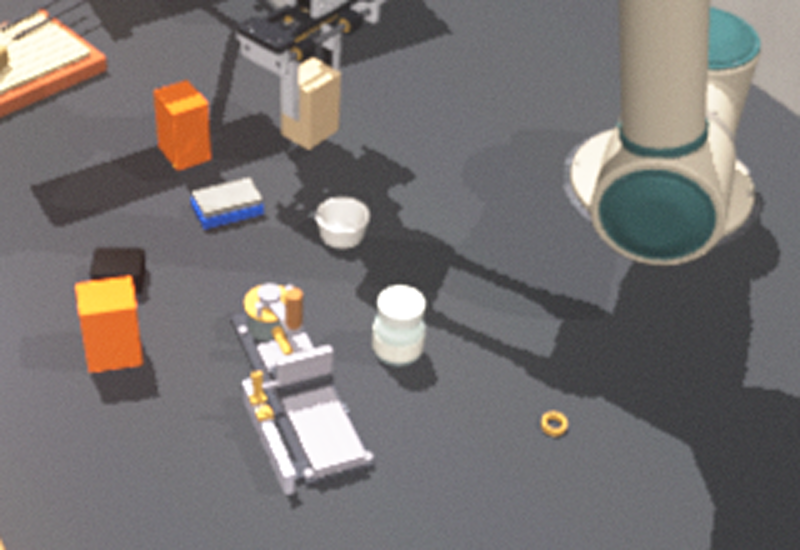

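The wrist and scene views show the brick upright in the jaws, about 2 cm above free bench. I'll lower it, release it and retreat.

```bash
python3 -m handwheel '{"linear":[[0,0,1],[0,0,1.6],[0,0,1.85],[0,0,1.85],[0,0,1.85],[0,0,1.85],[0,0,1.85],[0,0,1.85],[0,0,1.85],[0,0,-1],[0,0,-5],[0,0,-9],[0,0,-13]],"turn":[[0,0,0],[0,0,0],[0,0,0],[0,0,0],[0,0,0],[0,0,0],[0,0,0],[0,0,0],[0,0,0],[0,0,0],[0,0,0],[0,0,0],[0,0,0]],"gripper":[0.4,0.4,0.4,0.4,0.8,1,1,1,1,1,1,1,1]}' 25
python3 - <<'E'
from h import *
p=wrist();save(p,"w3.png")
q=r.read_camera("top")
save(q,"t3.png",(260,140,420,260),5)
print(proj(q,[.528,-.006,.075]))
for y in(-6.1,-7,):
    print(plan([.50,.05,.24],np.radians(-6.5)))
E
```

```text
time: 7.85
position: [0.3306, -0.2702, 0.1893]
orientation: [0.988, 0.155, 0.001, 0.001]
wrist_force: [0.8, -1.2, 0.3]
opening: 0.094
[342.07485582 198.30239   ]
[array([ 25.77, -25.64,  -4.87]), array([ 0.011, -0.009,  0.424])]
[array([ 25.77, -25.64,  -4.87]), array([ 0.011, -0.009,  0.424])]
```

View pics/w3.png

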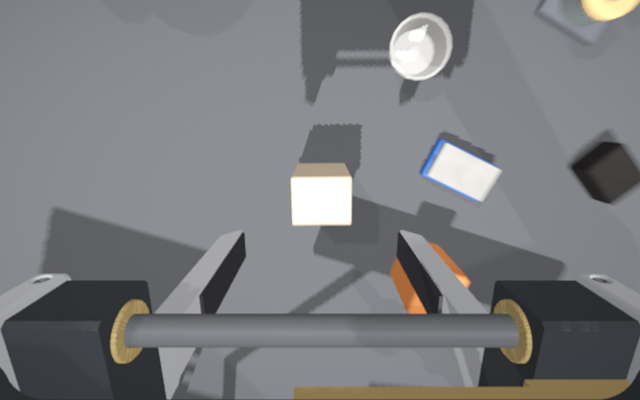

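View pics/t3.png

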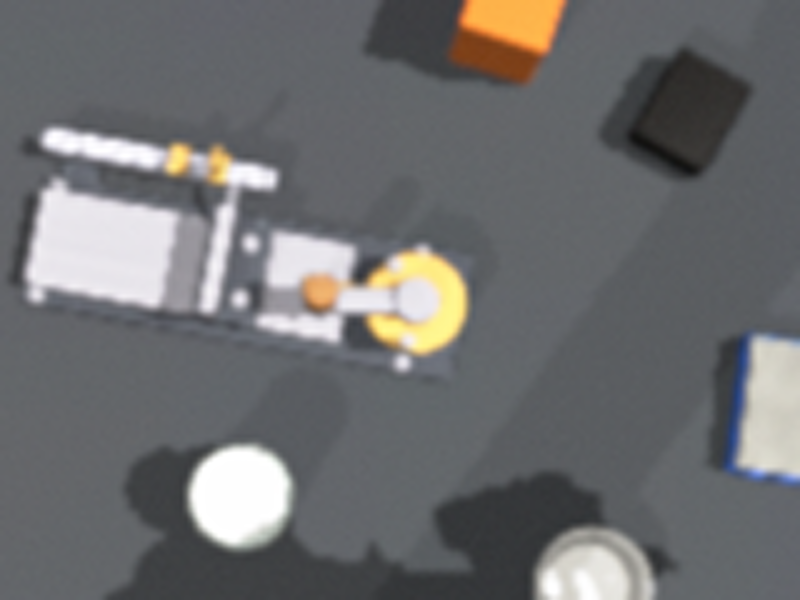

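The brick stands upright at about (0.33,-0.27), roughly 0.33 m from the crank, and the bystanders haven't moved. Next I'll go above the crank's grip pin with the jaws along slide x.

```bash
python3 - <<'E'
from h import *
print(plan([.524,.039,.17],np.radians(-6.5)))
E
```

```text
[array([ 27.67, -23.95,   2.17]), array([ 0.011, -0.009,  0.424])]
```

```bash
python3 -m handwheel '{"linear":[[3.5,-3,-2],[7,-6,-2],[10.5,-9,-2],[14,-12,-2],[17.5,-15,-2],[21,-18,-1],[24.5,-21,1],[27.7,-24,2],[27.7,-24,2],[27.7,-24,2],[27.7,-24,2]],"turn":[[0.01,-0.01,0.42],[0.01,-0.01,0.42],[0.01,-0.01,0.42],[0.01,-0.01,0.42],[0.01,-0.01,0.42],[0.01,-0.01,0.42],[0.01,-0.01,0.42],[0.01,-0.01,0.42],[0.01,-0.01,0.42],[0.01,-0.01,0.42],[0.01,-0.01,0.42]],"gripper":[0.6,0.6,0.6,0.6,0.6,0.6,0.6,0.6,0.6,0.6,0.6]}' 10
python3 - <<'E'
from h import *
s=r.state();print(np.round(s["position"],4),np.round(s["orientation"],4))
p=wrist();save(p,"w4.png");save(p,"w4c.png",(240,40,440,190),4)
for t,z in(("crank_axis",.075),("crank_grip",.075),("stop_index",.036),("tall_mark",.036),("slide_base",0)):
  for d in r.place_of(t,p)[:3]: print(t,np.round(d["p"],2),np.round(d["pixel"],1),np.round(ray(p,d["pixel"],z),4))
E
```

```text
time: 9.05
position: [0.5234, 0.0387, 0.1713]
orientation: [0.998, -0.055, -0.001, 0.001]
wrist_force: [-0.2, -0.5, 0.2]
opening: 0.0563
[0.5234 0.0387 0.1713] [ 0.9985 -0.0549 -0.001   0.001 ]
crank_axis 0.82 [328.9 253.6] [ 0.5247 -0.0132  0.075 ]
crank_grip 0.93 [320.  200.7] [0.522  0.0403 0.075 ]
crank_grip 0.38 [389.7 107.8] [0.5899 0.115  0.075 ]
stop_index 0.9 [384.3 139.2] [0.5912 0.0855 0.036 ]
tall_mark 0.53 [384.8 128.9] [0.5923 0.0955 0.036 ]
slide_base 0.67 [328.3 225.6] [ 0.5259 -0.012   0.    ]
```

View pics/w4.png

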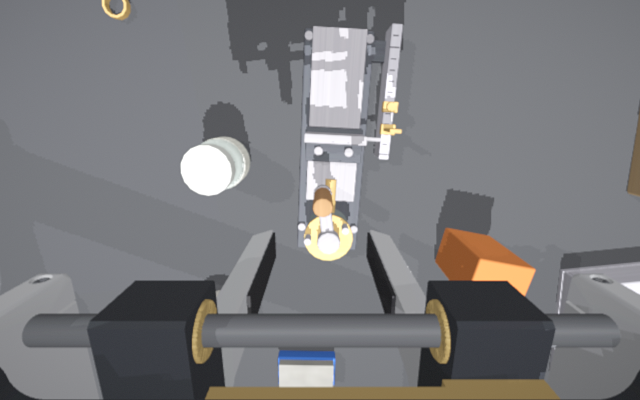

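View pics/w4c.png

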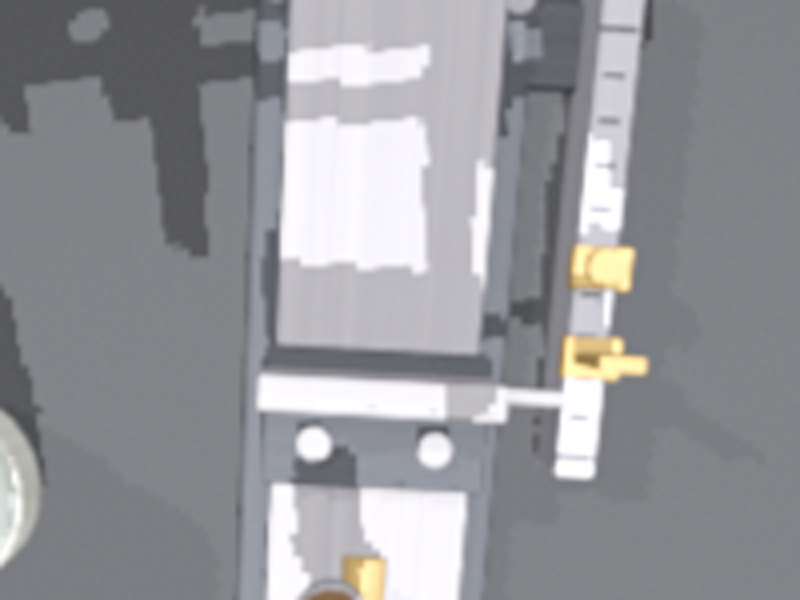

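The top view showed nothing disturbed. In this wrist view the nib tip is at about px (380,139). The tall, bladed rider is at about (388,129), ahead of the nib, and the low rider is at (390,107). I'll compute the slide frame from these.

```bash
python3 - <<'E'
from h import *
p=wrist();save(p,"w4d.png",(280,170,380,270),6)
f=lambda u,v:(240+u/4,40+v/4)
g=lambda n,q,z:print(n,np.round(ray(p,f(*q),z),4)) or ray(p,f(*q),z)
a=g("rail near",(577,460),.03);b=g("rail far",(620,15),.03)
print(np.degrees(np.arctan2(-(b-a)[0],(b-a)[1])))
a=g("waytopL",(277,345),.022);b=g("",(290,20),.022);print(np.degrees(np.arctan2(-(b-a)[0],(b-a)[1])))
yw=np.radians(-6.3);ey=np.array([-np.sin(yw),np.cos(yw),0]);ex=np.array([np.cos(yw),np.sin(yw),0])
n=g("nib tip",(562,398),.036);t=g("tall",(588,357),.038);l=g("low",(600,268),.042)
print("tall-nib",(t-n)@ey*1e3,"low-nib",(l-n)@ey*1e3)
k=[ (ray(p,f(*q),.03)@ey*1e3).round(1) for q in((620,28),(614,75),(609,121),(604,166),(600,210),(590,294),(580,418),(575,457))];print(k)
print("axis from nib",n-.045*ex-.105*ey)
E
```

```text
rail near [0.5926 0.0687 0.03  ]
rail far [0.6087 0.1719 0.03  ]
-8.895808328307393
waytopL [0.5191 0.1057 0.022 ]
 [0.5315 0.1811 0.022 ]
-9.350895748637313
nib tip [0.5886 0.0854 0.036 ]
tall [0.5952 0.0948 0.038 ]
low [0.5984 0.1154 0.042 ]
tall-nib 10.043249474669945 low-nib 30.88381506089457
[np.float64(234.9), np.float64(224.7), np.float64(214.5), np.float64(204.3), np.float64(194.2), np.float64(174.5), np.float64(144.0), np.float64(134.1)]
axis from nib [ 0.53239809 -0.01400288  0.036     ]
```

View pics/w4d.png

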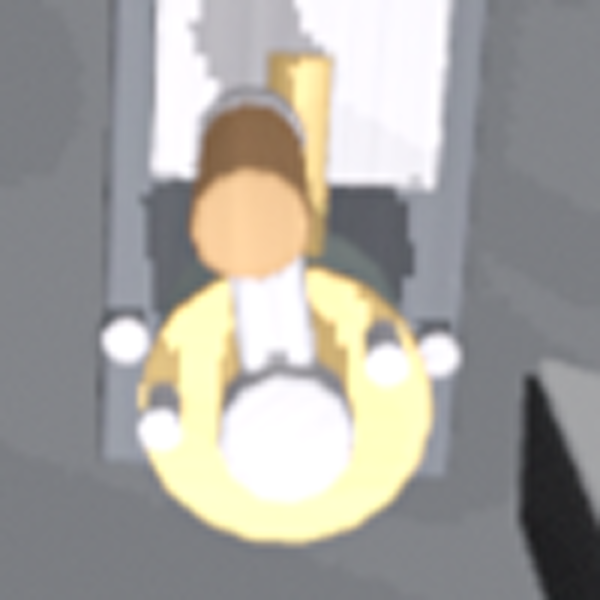

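```bash
python3 - <<'E'
from h import *
p=wrist()
P=ray(p,(321.7,207),.097);print("pin",P)
for z in(.055,.06,.065,.075,.08):
    h=ray(p,(327.8,242.8),z);print(z,h.round(4),np.linalg.norm((P-h)[:2]))
print("disc",ray(p,(280+285/6,170+405/6),.04))
print(plan([P[0],P[1],.06],np.radians(-9)))
E
```

```text
pin [0.52439696 0.04047841 0.097     ]
0.055 [ 0.5251 -0.0107  0.055 ] 0.05114323278802943
0.06 [ 0.5252 -0.0085  0.06  ] 0.049017946388903964
0.065 [ 0.5254 -0.0064  0.065 ] 0.04689312285824889
0.075 [ 0.5256 -0.0022  0.075 ] 0.042645141141060286
0.08 [ 0.5257 -0.      0.08  ] 0.040522157534732976
disc [ 0.525114   -0.01092059  0.04      ]
[array([ 0.02, -0.17, 11.2 ]), array([0.001, 0.   , 0.046])]
```

```bash
python3 -m handwheel '{"linear":[[0,-0.2,4],[0,-0.2,8],[0,-0.2,10.5],[0,-0.2,11],[0,-0.2,11],[0,-0.2,11],[0,-0.2,11],[0,-0.2,11],[0,-0.2,11]],"turn":[[0,0,0],[0,0,0],[0,0,0],[0,0,0],[0,0,0],[0,0,0],[0,0,0],[0,0,0],[0,0,0]],"gripper":[0.6,0.6,0.6,0.6,0.15,0.1,0.1,0.1,0.1]}' 12
cat > circ.py <<'E'
from h import *
import sys
# print circle rows: axis, degrees list (clockwise +), radius .05
ax=np.array([float(sys.argv[1]),float(sys.argv[2])])
s=r.state();R=Ro.from_quat(s["orientation"]).as_matrix();pos=s["position"]
th0=np.arctan2(pos[1]-ax[1],pos[0]-ax[0]);print("r",np.hypot(*(pos[:2]-ax)),"th0",np.degrees(th0),"F",s["wrist_force"].round(1),"pos",pos.round(4),"op",s["opening"].round(4))
rad=float(sys.argv[4]) if len(sys.argv)>4 else .05
for a in eval(sys.argv[3]):
    th=th0-np.radians(a);X=np.array([ax[0]+rad*np.cos(th),ax[1]+rad*np.sin(th),pos[2]])
    print(a,(R.T@(X-pos)*100).round(1))
E
python3 circ.py .526 -.0097 'range(10,210,10)'
python3 - <<'E'
from h import *
p=wrist();save(p,"w5.png")
E
```

```text
time: 10.35
position: [0.5248, 0.0408, 0.0629]
orientation: [0.998, -0.055, 0.001, 0.001]
wrist_force: [0.4, 0.7, -1.0]
opening: 0.0198Traceback (most recent call last):
  File "circ.py", line 6, in <module>
    th0=np.arctan2(pos[1]-ax[1],pos[0]-ax[0]);print("r",np.hypot(*(pos[:2]-ax)),"th0",np.degrees(th0),"F",s["wrist_force"].round(1),"pos",pos.round(4),"op",s["opening"].round(4))
                                                                                                                                                            ^^^^^^^^^^^^^^^^^^
AttributeError: 'float' object has no attribute 'round'
```

View pics/w5.png

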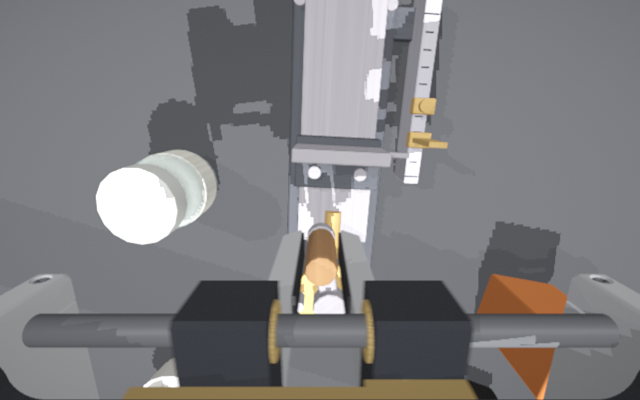

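The pin sits between the fingers, and the nib and both riders stay visible above the gripper. That lets me look while winding.

```bash
sed -i 's/s\["opening"\].round(4)/round(float(s["opening"]),4)/' circ.py
python3 -m handwheel '{"linear":[[0,0,0],[0,0,0],[0,0,0]],"turn":[[0,0,0],[0,0,0],[0,0,0]],"gripper":[0.1,0.1,0.1]}' 12
python3 circ.py .526 -.0097 'range(10,190,10)'
```

```text
time: 10.7
position: [0.5247, 0.0408, 0.0628]
orientation: [0.998, -0.055, 0.001, 0.001]
wrist_force: [0.3, -0.2, 0.4]
opening: 0.0179
r 0.05054027694365635 th0 91.44621834709189 F [ 0.3 -0.2  0.4] pos [0.5247 0.0408 0.0628] op 0.0179
10 [0.9 0.  0. ]
20 [1.7 0.1 0. ]
30 [2.6 0.4 0. ]
40 [3.4 0.8 0. ]
50 [4.  1.3 0. ]
60 [4.6 1.9 0. ]
70 [5.1 2.7 0. ]
80 [5.4 3.5 0. ]
90 [5.6 4.3 0. ]
100 [5.7 5.2 0. ]
110 [5.6 6.1 0. ]
120 [5.3 6.9 0. ]
130 [4.9 7.7 0. ]
140 [4.4 8.4 0. ]
150 [3.7 9.  0. ]
160 [3.  9.4 0. ]
170 [2.2 9.8 0. ]
180 [ 1.4 10.   0. ]
```

```bash
python3 -m handwheel '{"linear":[[0.9,0,0],[1.7,0.1,0],[2.6,0.4,0],[3.4,0.8,0],[4,1.3,0],[4.6,1.9,0],[4.6,1.9,0]],"turn":[[0,0,0],[0,0,0],[0,0,0],[0,0,0],[0,0,0],[0,0,0],[0,0,0]],"gripper":[0.1,0.1,0.1,0.1,0.1,0.1,0.1]}' 12
python3 circ.py .526 -.0097 'range(10,190,10)'
python3 - <<'E'
from h import *
p=wrist();save(p,"w6.png")
E
```

```text
time: 11.4
position: [0.5676, 0.016, 0.0621]
orientation: [0.998, -0.056, -0.001, 0.001]
wrist_force: [-3.5, 1.3, 1.3]
opening: 0.0178
r 0.04893836365381284 th0 31.738208494358382 F [-3.5  1.3  1.3] pos [0.5676 0.016  0.0621] op 0.0178
10 [ 0.6  0.7 -0. ]
20 [0.9 1.5 0. ]
30 [1.1 2.3 0. ]
40 [1.1 3.2 0. ]
50 [1.  4.1 0. ]
60 [0.8 4.9 0. ]
70 [0.4 5.7 0. ]
80 [-0.1  6.4  0. ]
90 [-0.8  7.   0. ]
100 [-1.5  7.4  0. ]
110 [-2.3  7.8  0. ]
120 [-3.1  8.   0. ]
130 [-4.  8.  0.]
140 [-4.9  7.9  0. ]
150 [-5.7  7.7  0. ]
160 [-6.5  7.3  0. ]
170 [-7.2  6.7  0. ]
180 [-7.8  6.1  0. ]
```

View pics/w6.png

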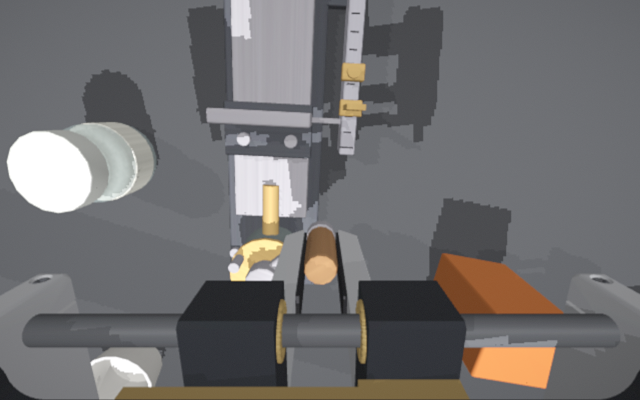

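```bash
python3 -m handwheel '{"linear":[[0.6,0.7,0],[0.9,1.5,0],[1.1,2.3,0],[1.1,3.2,0],[1,4.1,0],[0.8,4.9,0],[0.4,5.7,0],[-0.1,6.4,0],[-0.8,7,0],[-1.5,7.4,0],[-2.3,7.8,0],[-3.1,8,0],[-3.1,8,0]],"turn":[[0,0,0],[0,0,0],[0,0,0],[0,0,0],[0,0,0],[0,0,0],[0,0,0],[0,0,0],[0,0,0],[0,0,0],[0,0,0],[0,0,0],[0,0,0]],"gripper":[0.1,0.1,0.1,0.1,0.1,0.1,0.1,0.1,0.1,0.1,0.1,0.1,0.1]}' 12
python3 circ.py .526 -.0097 'range(10,190,10)'
python3 - <<'E'
from h import *
p=wrist();save(p,"w7.png")
E
```

```text
time: 12.75
position: [0.5379, -0.0704, 0.0649]
orientation: [0.998, -0.054, 0.01, 0.01]
wrist_force: [8.7, -20.5, -5.1]
opening: 0.0114
r 0.06189019253618385 th0 -78.90992811725827 F [  8.7 -20.5  -5.1] pos [ 0.5379 -0.0704  0.0649] op 0.0114
10 [-1.2 -1.  -0. ]
20 [-2.1 -0.9 -0.1]
30 [-2.9 -1.  -0.1]
40 [-3.8 -1.3 -0.1]
50 [-4.5 -1.7 -0.1]
60 [-5.2 -2.2 -0.1]
70 [-5.8 -2.9 -0.2]
80 [-6.3 -3.6 -0.2]
90 [-6.6 -4.4 -0.2]
100 [-6.8 -5.3 -0.2]
110 [-6.8 -6.2 -0.3]
120 [-6.7 -7.  -0.3]
130 [-6.4 -7.8 -0.3]
140 [-6.  -8.6 -0.3]
150 [-5.5 -9.3 -0.3]
160 [-4.9 -9.9 -0.3]
170 [ -4.1 -10.4  -0.3]
180 [ -3.3 -10.7  -0.3]
```

View pics/w7.png

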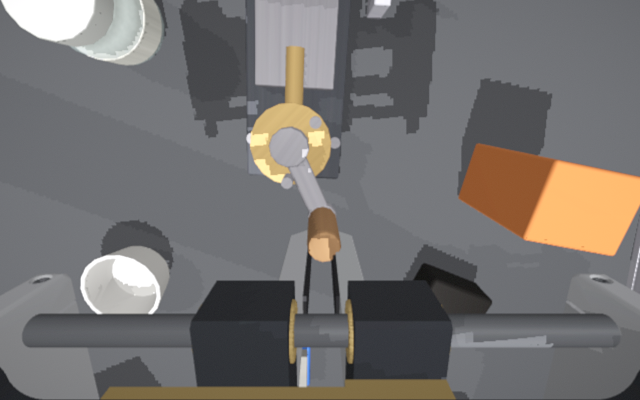

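The pads slipped along the pin, which is now at their front edge. I'll open, find the pin and re-grip harder.

```bash
python3 -m handwheel '{"linear":[[0,0,0],[0,0,0],[0,0,0],[0,0,-0.2]],"turn":[[0,0,0],[0,0,0],[0,0,0],[0,0,0]],"gripper":[0.45,0.45,0.45,0.45]}' 12
python3 - <<'E'
from h import *
s=r.state();print(s["position"],s["orientation"])
p=wrist();save(p,"w8.png",(220,80,420,230),4)
for t,z in(("crank_axis",.075),("crank_grip",.075)):
  for d in r.place_of(t,p)[:2]: print(t,np.round(d["p"],2),np.round(d["pixel"],1),np.round(ray(p,d["pixel"],z),4))
q=r.read_camera("top");save(q,"t8.png",(260,140,420,260),5)
E
```

```text
time: 13.2
position: [0.5374, -0.0699, 0.0665]
orientation: [0.998, -0.053, 0.009, 0.009]
wrist_force: [1.3, 0.1, 0.2]
opening: 0.0402
[ 0.53735015 -0.06990438  0.06651585] [ 0.99849129 -0.05339549  0.00882837  0.00928012]
crank_axis 0.8 [286.9 152.5] [ 0.5245 -0.0103  0.075 ]
crank_grip 0.6 [320.8 231.9] [ 0.5378 -0.0584  0.075 ]
crank_grip 0.44 [132.9  23.4] [0.4594 0.0593 0.075 ]
```

View pics/w8.png

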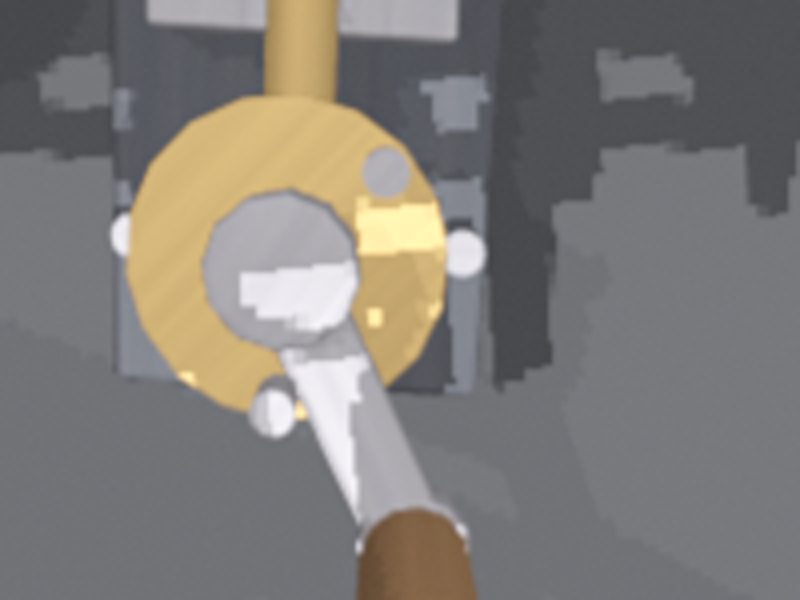

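View pics/t8.png

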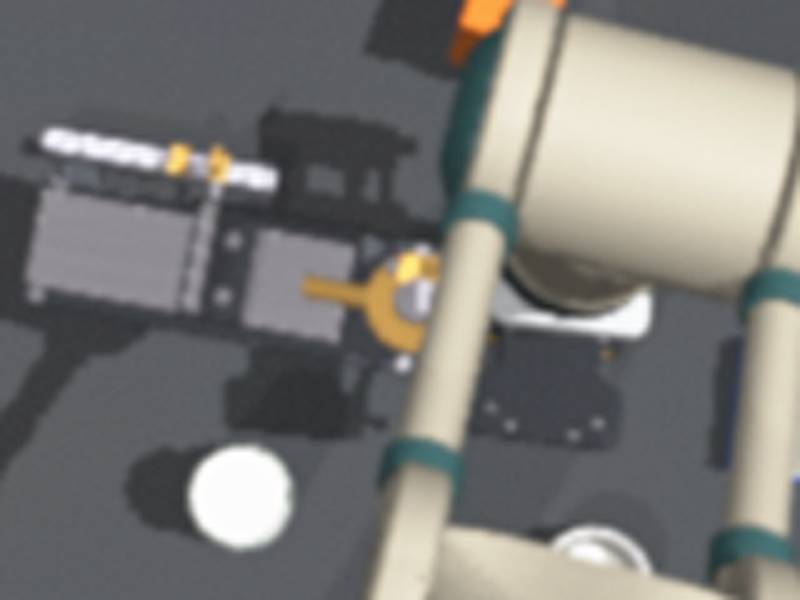

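```bash
python3 - <<'E'
from h import *
print(plan([.5378,-.0588,.063],np.radians(-35)))
E
```

```text
[array([-0.12, -1.12,  0.37]), array([ 0.013, -0.024,  0.504])]
```

```bash
python3 -m handwheel '{"linear":[[-0.1,-1.1,0.4],[-0.1,-1.1,0.4],[-0.1,-1.1,0.4],[-0.1,-1.1,0.4],[-0.1,-1.1,0.4],[-0.1,-1.1,0.4],[-0.1,-1.1,0.4],[-0.1,-1.1,0.4],[-0.1,-1.1,0.4],[-0.1,-1.1,0.4]],"turn":[[0.01,-0.02,0.5],[0.01,-0.02,0.5],[0.01,-0.02,0.5],[0.01,-0.02,0.5],[0.01,-0.02,0.5],[0.01,-0.02,0.5],[0.01,-0.02,0.5],[0.01,-0.02,0.5],[0.01,-0.02,0.5],[0.01,-0.02,0.5]],"gripper":[0.45,0.45,0.45,0.45,0.1,0.1,0.1,0.1,0.1,0.1]}' 40
python3 circ.py .526 -.0097 'range(10,130,10)'
python3 - <<'E'
from h import *
p=wrist();save(p,"w9.png")
E
```

```text
time: 14.4
position: [0.539, -0.0596, 0.0629]
orientation: [0.954, -0.299, 0.003, 0.002]
wrist_force: [2.7, -1.2, -1.1]
opening: 0.0175
r 0.05157279056991438 th0 -75.45216802399409 F [ 2.7 -1.2 -1.1] pos [ 0.539  -0.0596  0.0629] op 0.0175
10 [-0.7  0.5 -0. ]
20 [-1.5  1.  -0. ]
30 [-2.3  1.4 -0. ]
40 [-3.1  1.6 -0. ]
50 [-4.   1.6 -0. ]
60 [-4.8  1.5 -0. ]
70 [-5.7  1.3 -0. ]
80 [-6.5  0.9 -0. ]
90 [-7.2  0.4 -0. ]
100 [-7.8 -0.2 -0.1]
110 [-8.3 -0.9 -0.1]
120 [-8.6 -1.7 -0.1]
```

View pics/w9.png

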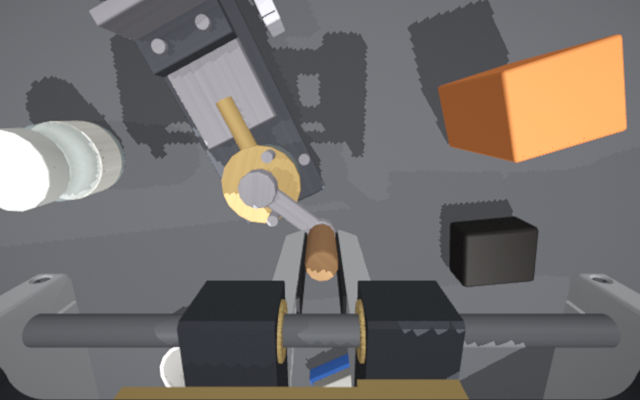

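The pin is back between the pads. I'll continue clockwise by 60°.

```bash
python3 -m handwheel '{"linear":[[-0.4,0.3,0],[-0.7,0.5,0],[-1.1,0.8,0],[-1.5,1,0],[-1.9,1.2,0],[-2.3,1.4,0],[-2.7,1.5,0],[-3.1,1.6,0],[-3.5,1.6,0],[-4,1.6,0],[-4.4,1.6,0],[-4.8,1.5,0],[-4.8,1.5,0]],"turn":[[0,0,0],[0,0,0],[0,0,0],[0,0,0],[0,0,0],[0,0,0],[0,0,0],[0,0,0],[0,0,0],[0,0,0],[0,0,0],[0,0,0],[0,0,0]],"gripper":[0.1,0.1,0.1,0.1,0.1,0.1,0.1,0.1,0.1,0.1,0.1,0.1,0.1]}' 40
python3 circ.py .526 -.0097 'range(5,75,5)'
python3 - <<'E'
from h import *
p=wrist();save(p,"w10.png")
E
```

```text
time: 15.75
position: [0.4853, -0.0544, 0.0636]
orientation: [0.955, -0.295, 0.001, 0.012]
wrist_force: [-12.8, -29.7, 10.7]
opening: 0.0155
r 0.06042766614597182 th0 -132.28980346784894 F [-12.8 -29.7  10.7] pos [ 0.4853 -0.0544  0.0636] op 0.0155
5 [-0.3 -1.1 -0. ]
10 [-0.7 -1.2 -0. ]
15 [-1.1 -1.4 -0. ]
20 [-1.5 -1.6 -0. ]
25 [-1.9 -1.8 -0.1]
30 [-2.2 -2.  -0.1]
35 [-2.6 -2.3 -0.1]
40 [-2.9 -2.6 -0.1]
45 [-3.2 -3.  -0.1]
50 [-3.4 -3.3 -0.1]
55 [-3.6 -3.7 -0.1]
60 [-3.8 -4.1 -0.1]
65 [-3.9 -4.5 -0.1]
70 [-4.1 -4.9 -0.1]
```

View pics/w10.png

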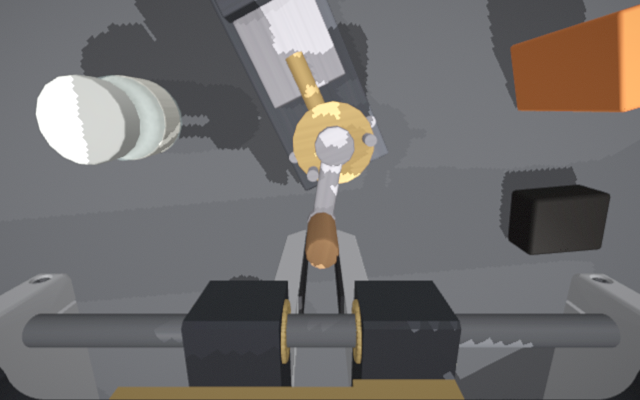

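The clamped pads wedged off the round pin again. I'll change method: hold the jaws slightly open as a loose fork and turn the tool with the crank, so a pad face always pushes squarely and nothing is squeezed.

```bash
python3 -m handwheel '{"linear":[[0,0,0],[0,0,0],[0,0,0],[0,0,0]],"turn":[[0,0,0],[0,0,0],[0,0,0],[0,0,0]],"gripper":[0.45,0.45,0.45,0.45]}' 12
cat > fork.py <<'E'
from h import *
import sys
# args: axis x y, start pin angle deg (None->from TCP), list of cw degrees
ax=np.array([float(sys.argv[1]),float(sys.argv[2])])
s=r.state();R=Ro.from_quat(s["orientation"]).as_matrix();pos=s["position"]
th0=np.degrees(np.arctan2(pos[1]-ax[1],pos[0]-ax[0]))
print("r",np.hypot(*(pos[:2]-ax)).round(4),"th0",th0.round(1),"yaw",np.degrees(np.arctan2(R[1,0],R[0,0])).round(1),"F",s["wrist_force"].round(1),"pos",pos.round(4),"op",round(float(s["opening"]),4),"j",np.round(s["joints"],2))
if sys.argv[3]!="None": th0=float(sys.argv[3])
for a in eval(sys.argv[4]):
    th=np.radians(th0-a);X=np.array([ax[0]+.05*np.cos(th),ax[1]+.05*np.sin(th),.0625])
    y=th+np.pi/2;G=np.array([[np.cos(y),np.sin(y),0],[np.sin(y),-np.cos(y),0],[0,0,-1]])
    print(a,(R.T@(X-pos)*100).round(1),Ro.from_matrix(R.T@G).as_rotvec().round(2))
E
python3 - <<'E'
from h import *
s=r.state();print(s["position"],s["orientation"])
p=wrist();save(p,"w11.png",(240,80,400,280),3)
for t,z in(("crank_axis",.075),("crank_grip",.075)):
  for d in r.place_of(t,p)[:2]: print(t,np.round(d["p"],2),np.round(d["pixel"],1),np.round(ray(p,d["pixel"],z),4))
print(proj(p,[.526,-.0097,.055]))
q=r.read_camera("top");save(q,"t11.png",(260,140,420,260),5)
E
```

```text
time: 16.2
position: [0.4852, -0.0535, 0.0634]
orientation: [0.955, -0.295, 0.0, 0.011]
wrist_force: [-0.5, -0.3, 0.2]
opening: 0.0416
[ 0.48515389 -0.05348819  0.06342646] [ 9.55345867e-01 -2.95267801e-01  1.26029826e-04  1.14536188e-02]
crank_axis 0.86 [338.8 151.2] [ 0.5256 -0.0101  0.075 ]
crank_grip 0.74 [320.7 237.3] [ 0.4896 -0.0455  0.075 ]
[336.95449904 145.85281104]
```

View pics/w11.png

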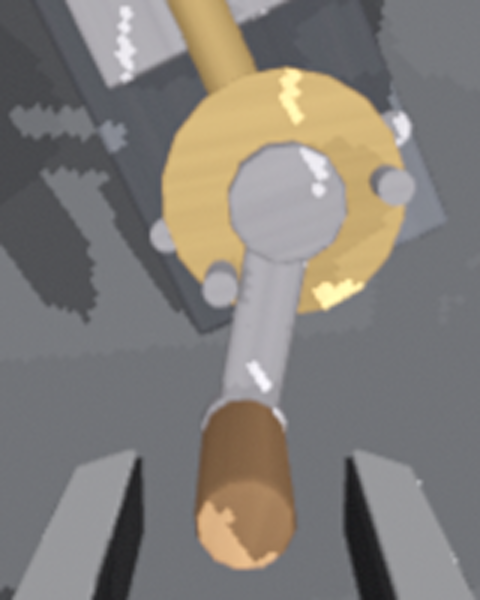

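View pics/t11.png

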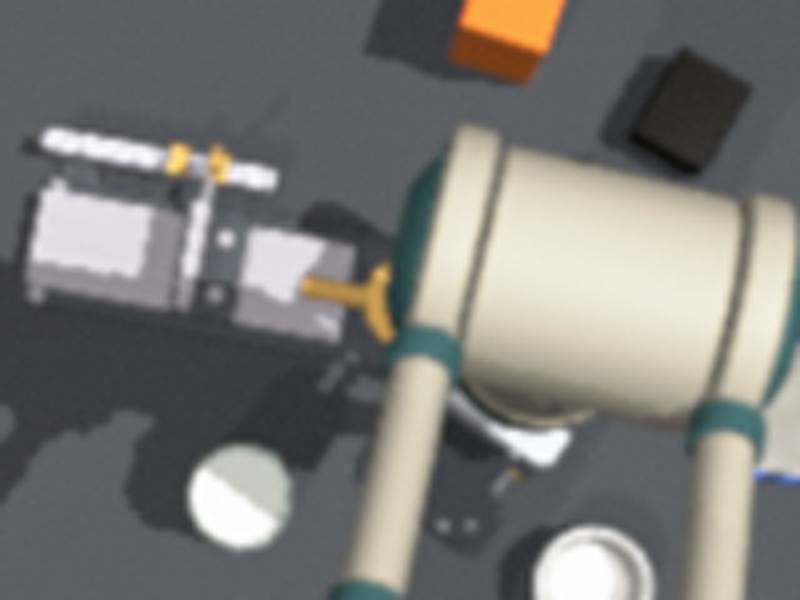

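```bash
python3 fork.py .526 -.0097 -135.5 '[0,5,10,15,20,25,30,35,40,45,50,55,60,65,70,75,80]'
```

```text
r 0.06 th0 -132.6 yaw -34.3 F [ 0.1 -0.  -0.2] pos [ 0.4854 -0.0539  0.0635] op 0.0418 j [-0.23  0.28  1.9  -0.03  0.97  0.38]
0 [-0.1 -1.   0.1] [ 0.02 -0.01  0.19]
5 [-0.5 -1.1  0.1] [ 0.02 -0.01  0.28]
10 [-0.9 -1.3  0.1] [ 0.02 -0.01  0.37]
15 [-1.3 -1.5  0.1] [ 0.02 -0.01  0.46]
20 [-1.7 -1.7  0. ] [ 0.02 -0.01  0.54]
25 [-2.1 -1.9  0. ] [ 0.02 -0.01  0.63]
30 [-2.4 -2.2  0. ] [ 0.02 -0.02  0.72]
35 [-2.7 -2.5  0. ] [ 0.02 -0.02  0.81]
40 [-3.  -2.8  0. ] [ 0.02 -0.02  0.89]
45 [-3.3 -3.2  0. ] [ 0.02 -0.02  0.98]
50 [-3.5 -3.5 -0. ] [ 0.02 -0.02  1.07]
55 [-3.7 -3.9 -0. ] [ 0.02 -0.02  1.15]
60 [-3.9 -4.3 -0. ] [ 0.01 -0.02  1.24]
65 [-4.  -4.7 -0. ] [ 0.01 -0.02  1.33]
70 [-4.1 -5.2 -0. ] [ 0.01 -0.02  1.42]
75 [-4.1 -5.6 -0.1] [ 0.01 -0.02  1.5 ]
80 [-4.1 -6.  -0.1] [ 0.01 -0.02  1.59]
```

```bash
python3 -m handwheel '{"linear":[[-0.1,-1,0.1],[-0.1,-1,0.1],[-0.1,-1,0.1],[-0.1,-1,0.1],[-0.1,-1,0.1],[-0.5,-1.1,0.1],[-0.9,-1.3,0.1],[-1.3,-1.5,0.1],[-1.7,-1.7,0],[-2.1,-1.9,0],[-2.4,-2.2,0],[-2.7,-2.5,0],[-3,-2.8,0],[-3.3,-3.2,0],[-3.5,-3.5,0],[-3.5,-3.5,0]],"turn":[[0.02,-0.01,0.19],[0.02,-0.01,0.19],[0.02,-0.01,0.19],[0.02,-0.01,0.19],[0.02,-0.01,0.19],[0.02,-0.01,0.28],[0.02,-0.01,0.37],[0.02,-0.01,0.46],[0.02,-0.01,0.54],[0.02,-0.01,0.63],[0.02,-0.02,0.72],[0.02,-0.02,0.81],[0.02,-0.02,0.89],[0.02,-0.02,0.98],[0.02,-0.02,1.07],[0.02,-0.02,1.07]],"gripper":[0.45,0.45,0.26,0.26,0.26,0.26,0.26,0.26,0.26,0.26,0.26,0.26,0.26,0.26,0.26,0.26]}' 12
python3 fork.py .526 -.0097 None '[0,5,10,15,20,25,30,35,40,45]'
python3 - <<'E'
from h import *
p=wrist();save(p,"w12.png")
for t,z in(("crank_axis",.075),("crank_grip",.075),("stop_index",.036),("tall_mark",.036)):
  for d in r.place_of(t,p)[:2]: print(t,np.round(d["p"],2),np.round(d["pixel"],1),np.round(ray(p,d["pixel"],z),4))
E
```

```text
time: 18.0
position: [0.4764, -0.0055, 0.0627]
orientation: [-0.672, 0.741, -0.001, 0.002]
wrist_force: [-0.4, -1.5, 0.8]
opening: 0.0243
r 0.0497 th0 175.2 yaw -95.6 F [-0.4 -1.5  0.8] pos [ 0.4764 -0.0055  0.0627] op 0.0243 j [-0.16  0.26  1.93  0.    0.95  1.51]
0 [0. 0. 0.] [-0.    0.   -0.01]
5 [-0.4  0.   0. ] [-0.    0.    0.07]
10 [-0.9 -0.   0. ] [-0.    0.    0.16]
15 [-1.3 -0.1  0. ] [-0.    0.    0.25]
20 [-1.7 -0.3  0. ] [-0.    0.    0.34]
25 [-2.1 -0.4  0. ] [-0.    0.    0.42]
30 [-2.5 -0.6  0. ] [-0.    0.    0.51]
35 [-2.9 -0.8  0. ] [-0.   0.   0.6]
40 [-3.2 -1.1  0. ] [-0.    0.    0.68]
45 [-3.6 -1.4  0. ] [-0.    0.    0.77]
crank_axis 0.73 [320.4 168.9] [ 0.5245 -0.0098  0.075 ]
crank_grip 0.84 [324.7 255.4] [ 0.4735 -0.0073  0.075 ]
crank_grip 0.66 [111.4  63.7] [0.5874 0.0889 0.075 ]
stop_index 0.79 [131.4  73.4] [0.589  0.1017 0.036 ]
tall_mark 0.78 [137.6  64.4] [0.5937 0.0966 0.036 ]
```

View pics/w12.png

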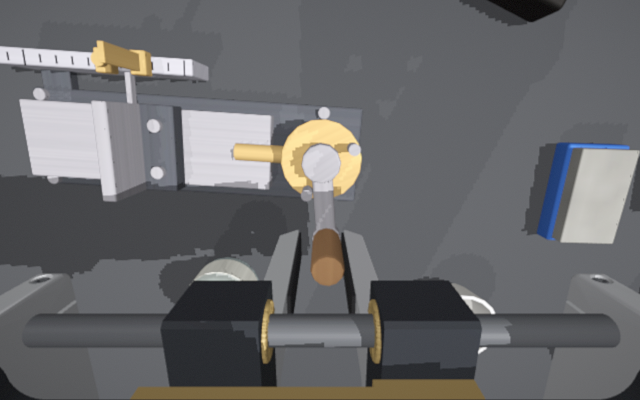

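The fork works, with forces under 2 N. The nib at px (131,73) is already a few mm past the tall rider. I'll wind 35° more for margin and then look again.

```bash
python3 -m handwheel '{"linear":[[-0.4,0,0],[-0.9,0,0],[-1.3,-0.1,0],[-1.7,-0.3,0],[-2.1,-0.4,0],[-2.5,-0.6,0],[-2.9,-0.8,0],[-2.9,-0.8,0],[-2.9,-0.8,0]],"turn":[[0,0,0.07],[0,0,0.16],[0,0,0.25],[0,0,0.34],[0,0,0.42],[0,0,0.51],[0,0,0.6],[0,0,0.6],[0,0,0.6]],"gripper":[0.26,0.26,0.26,0.26,0.26,0.26,0.26,0.26,0.26]}' 12
python3 fork.py .526 -.0097 None '[-5*i for i in range(1,40)]'
python3 - <<'E'
from h import *
p=wrist();save(p,"w13.png");save(p,"w13c.png",(60,40,240,160),4)
for t,z in(("crank_axis",.075),("crank_grip",.075),("stop_index",.036),("tall_mark",.036)):
  for d in r.place_of(t,p)[:2]: print(t,np.round(d["p"],2),np.round(d["pixel"],1),np.round(ray(p,d["pixel"],z),4))
E
```

```text
time: 19.15
position: [0.4869, 0.0228, 0.0624]
orientation: [-0.424, 0.906, 0.001, 0.002]
wrist_force: [-0.2, -0.2, 0.7]
opening: 0.0241
r 0.0509 th0 140.3 yaw -129.8 F [-0.2 -0.2  0.7] pos [0.4869 0.0228 0.0624] op 0.0241 j [-0.1   0.27  1.91  0.    0.96  2.17]
-5 [ 0.4 -0.1 -0. ] [-0.    0.   -0.09]
-10 [ 0.9 -0.2 -0. ] [-0.    0.   -0.18]
-15 [ 1.3 -0.3 -0. ] [-0.    0.   -0.26]
-20 [ 1.7 -0.4 -0. ] [-0.    0.   -0.35]
-25 [ 2.1 -0.6 -0. ] [-0.    0.   -0.44]
-30 [ 2.5 -0.8 -0. ] [-0.    0.   -0.53]
-35 [ 2.9 -1.  -0. ] [-0.    0.   -0.61]
-40 [ 3.2 -1.3 -0. ] [-0.   0.  -0.7]
-45 [ 3.5 -1.6 -0. ] [-0.    0.   -0.79]
-50 [ 3.8 -1.9 -0. ] [-0.    0.   -0.87]
-55 [ 4.1 -2.2 -0. ] [-0.    0.   -0.96]
-60 [ 4.3 -2.6 -0. ] [-0.    0.   -1.05]
-65 [ 4.5 -3.  -0. ] [-0.    0.   -1.14]
-70 [ 4.7 -3.4 -0. ] [-0.    0.   -1.22]
-75 [ 4.8 -3.8 -0. ] [-0.    0.   -1.31]
-80 [ 4.9 -4.2 -0. ] [-0.   0.  -1.4]
-85 [ 5.  -4.7 -0. ] [-0.    0.   -1.49]
-90 [ 5.  -5.1 -0. ] [-0.    0.   -1.57]
-95 [ 5.  -5.5 -0. ] [-0.    0.   -1.66]
-100 [ 4.9 -6.  -0. ] [-0.    0.   -1.75]
-105 [ 4.8 -6.4 -0. ] [
[... 404 characters left out ...]
 -9.6 -0. ] [-0.01  0.   -2.71]
-160 [ 1.7 -9.8 -0. ] [-0.01  0.   -2.79]
-165 [ 1.3 -9.9 -0. ] [-0.01  0.   -2.88]
-170 [  0.8 -10.   -0. ] [-0.01  0.   -2.97]
-175 [  0.4 -10.1  -0. ] [-0.01  0.   -3.06]
-180 [ -0.  -10.1  -0. ] [0.01 0.   3.14]
-185 [ -0.5 -10.1  -0. ] [0.01 0.   3.05]
-190 [ -0.9 -10.   -0. ] [0.01 0.   2.97]
-195 [-1.3 -9.9 -0. ] [0.01 0.   2.88]
crank_axis 0.62 [526.3 213.2] [ 0.4308 -0.0807  0.075 ]
crank_axis 0.59 [322.7 165.4] [ 0.5247 -0.0103  0.075 ]
crank_grip 0.82 [323.6 252.1] [0.4854 0.0218 0.075 ]
crank_grip 0.44 [582.5  23.2] [ 0.4975 -0.1498  0.075 ]
stop_index 0.59 [136.8 194. ] [0.5864 0.1038 0.036 ]
stop_index 0.37 [527.5 214.7] [ 0.4028 -0.0933  0.036 ]
```

View pics/w13.png

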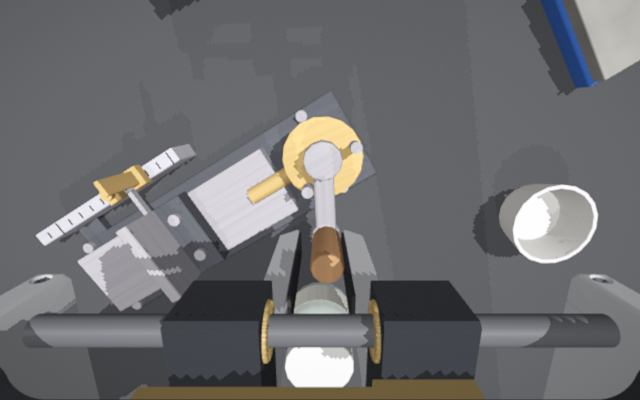

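```bash
python3 - <<'E'
import cv2
im=cv2.imread("pics/w13.png");cv2.imwrite("pics/w13d.png",cv2.resize(im[135:250,30:190],None,fx=5,fy=5,interpolation=cv2.INTER_CUBIC))
E
```

```text
(no output)
```

View pics/w13d.png

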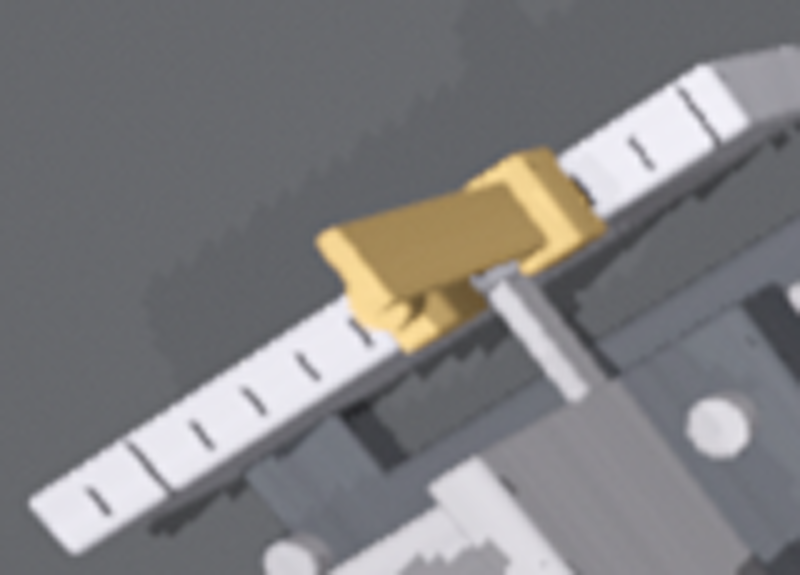

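The nib is about 7.5–8 mm past the tall rider, measured against its 10 mm foot, and my crank-angle count gives +7.8. Now I'll reverse. The expected inward turn is about 80° of slack plus 117°, so I'll approach it in stages.

```bash
python3 -m handwheel '{"linear":[[0.4,-0.1,0],[0.9,-0.2,0],[1.3,-0.3,0],[1.7,-0.4,0],[2.1,-0.6,0],[2.5,-0.8,0],[2.9,-1,0],[3.2,-1.3,0],[3.5,-1.6,0],[3.8,-1.9,0],[4.1,-2.2,0],[4.3,-2.6,0],[4.5,-3,0],[4.7,-3.4,0],[4.8,-3.8,0],[4.9,-4.2,0],[5,-4.7,0],[5,-5.1,0],[5,-5.1,0]],"turn":[[0,0,-0.09],[0,0,-0.18],[0,0,-0.26],[0,0,-0.35],[0,0,-0.44],[0,0,-0.53],[0,0,-0.61],[0,0,-0.7],[0,0,-0.79],[0,0,-0.87],[0,0,-0.96],[0,0,-1.05],[0,0,-1.14],[0,0,-1.22],[0,0,-1.31],[0,0,-1.4],[0,0,-1.49],[0,0,-1.57],[0,0,-1.57]],"gripper":[0.26,0.26,0.26,0.26,0.26,0.26,0.26,0.26,0.26,0.26,0.26,0.26,0.26,0.26,0.26,0.26,0.26,0.26,0.26]}' 12
python3 fork.py .526 -.0097 None '[-5*i for i in range(1,19)]'
python3 - <<'E'
from h import *
p=wrist();save(p,"w14.png")
E
```

```text
time: 21.3
position: [0.4935, -0.0482, 0.0623]
orientation: [0.94, -0.342, 0.0, -0.002]
wrist_force: [-0.9, 1.9, 0.1]
opening: 0.0246
r 0.0504 th0 -130.1 yaw -40.0 F [-0.9  1.9  0.1] pos [ 0.4935 -0.0482  0.0623] op 0.0246 j [-0.24  0.29  1.89  0.    0.97  0.45]
-5 [ 0.4 -0.1 -0. ] [-0.    0.   -0.08]
-10 [ 0.9 -0.1 -0. ] [-0.    0.   -0.17]
-15 [ 1.3 -0.2 -0. ] [-0.    0.   -0.26]
-20 [ 1.7 -0.3 -0. ] [-0.    0.   -0.35]
-25 [ 2.1 -0.5 -0. ] [-0.   -0.   -0.43]
-30 [ 2.5 -0.7 -0. ] [-0.   -0.   -0.52]
-35 [ 2.9 -0.9 -0. ] [-0.   -0.   -0.61]
-40 [ 3.2 -1.2 -0. ] [-0.  -0.  -0.7]
-45 [ 3.5 -1.5 -0. ] [-0.   -0.   -0.78]
-50 [ 3.8 -1.8 -0. ] [-0.   -0.   -0.87]
-55 [ 4.1 -2.2 -0. ] [-0.   -0.   -0.96]
-60 [ 4.3 -2.5 -0. ] [-0.   -0.   -1.04]
-65 [ 4.5 -2.9 -0. ] [-0.   -0.   -1.13]
-70 [ 4.7 -3.3 -0. ] [-0.   -0.   -1.22]
-75 [ 4.8 -3.7 -0. ] [-0.   -0.   -1.31]
-80 [ 4.9 -4.2 -0. ] [-0.   -0.   -1.39]
-85 [ 5.  -4.6 -0. ] [-0.   -0.   -1.48]
-90 [ 5. -5. -0.] [-0.   -0.   -1.57]
```

View pics/w14.png

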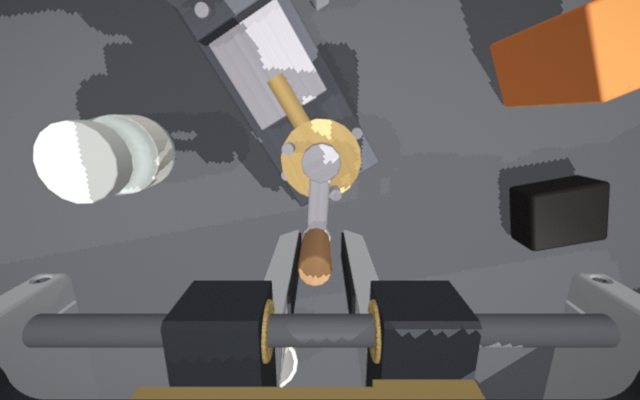

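```bash
python3 -m handwheel '{"linear":[[0.4,-0.1,0],[0.9,-0.1,0],[1.3,-0.2,0],[1.7,-0.3,0],[2.1,-0.5,0],[2.5,-0.7,0],[2.9,-0.9,0],[3.2,-1.2,0],[3.5,-1.5,0],[3.8,-1.8,0],[4.1,-2.2,0],[4.3,-2.5,0],[4.5,-2.9,0],[4.7,-3.3,0],[4.8,-3.7,0],[4.8,-3.7,0],[4.8,-3.7,0]],"turn":[[0,0,-0.08],[0,0,-0.17],[0,0,-0.26],[0,0,-0.35],[0,0,-0.43],[0,0,-0.52],[0,0,-0.61],[0,0,-0.7],[0,0,-0.78],[0,0,-0.87],[0,0,-0.96],[0,0,-1.04],[0,0,-1.13],[0,0,-1.22],[0,0,-1.31],[0,0,-1.31],[0,0,-1.31]],"gripper":[0.26,0.26,0.26,0.26,0.26,0.26,0.26,0.26,0.26,0.26,0.26,0.26,0.26,0.26,0.26,0.26,0.26]}' 12
python3 fork.py .526 -.0097 None '[-5*i for i in range(1,15)]'
python3 - <<'E'
from h import *
p=wrist();save(p,"w15.png")
for t,z in(("crank_axis",.075),("crank_grip",.075),("stop_index",.036),("tall_mark",.036)):
  for d in r.place_of(t,p)[:2]: print(t,np.round(d["p"],2),np.round(d["pixel"],1),np.round(ray(p,d["pixel"],z),4))
E
```

```text
time: 23.05
position: [0.5536, -0.0508, 0.0623]
orientation: [0.954, 0.299, 0.001, -0.001]
wrist_force: [-0.7, -0.9, 0.7]
opening: 0.0246
r 0.0495 th0 -56.1 yaw 34.8 F [-0.7 -0.9  0.7] pos [ 0.5536 -0.0508  0.0623] op 0.0246 j [-0.22  0.36  1.76  0.    1.02 -0.83]
-5 [ 0.4  0.  -0. ] [-0.   -0.   -0.07]
-10 [ 0.9 -0.  -0. ] [-0.   -0.   -0.16]
-15 [ 1.3 -0.1 -0. ] [-0.   -0.   -0.24]
-20 [ 1.7 -0.2 -0. ] [-0.   -0.   -0.33]
-25 [ 2.1 -0.4 -0. ] [-0.   -0.   -0.42]
-30 [ 2.5 -0.6 -0. ] [-0.   -0.   -0.51]
-35 [ 2.9 -0.8 -0. ] [-0.   -0.   -0.59]
-40 [ 3.2 -1.1 -0. ] [-0.   -0.   -0.68]
-45 [ 3.6 -1.4 -0. ] [-0.   -0.   -0.77]
-50 [ 3.9 -1.7 -0. ] [-0.   -0.   -0.86]
-55 [ 4.1 -2.  -0. ] [-0.   -0.   -0.94]
-60 [ 4.4 -2.4 -0. ] [ 0.   -0.   -1.03]
-65 [ 4.6 -2.8 -0. ] [ 0.   -0.   -1.12]
-70 [ 4.8 -3.2 -0. ] [ 0.  -0.  -1.2]
crank_grip 0.6 [313.9 254.2] [ 0.5503 -0.0539  0.075 ]
crank_grip 0.37 [325.5 352.1] [ 0.5951 -0.1059  0.075 ]
stop_index 0.98 [508.2  73.4] [0.5901 0.0993 0.036 ]
tall_mark 0.72 [508.7  84.8] [0.595  0.0947 0.036 ]
```

View pics/w15.png

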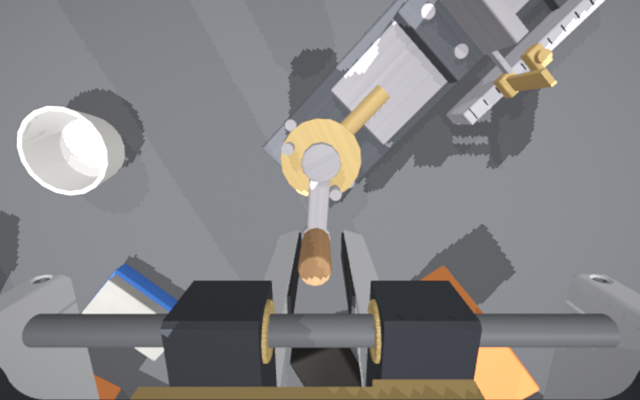

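```bash
python3 - <<'E'
import cv2
im=cv2.imread("pics/w15.png");cv2.imwrite("pics/w15d.png",cv2.resize(im[30:130,450:600],None,fx=5,fy=5,interpolation=cv2.INTER_CUBIC))
E
```

```text
(no output)
```

View pics/w15d.png

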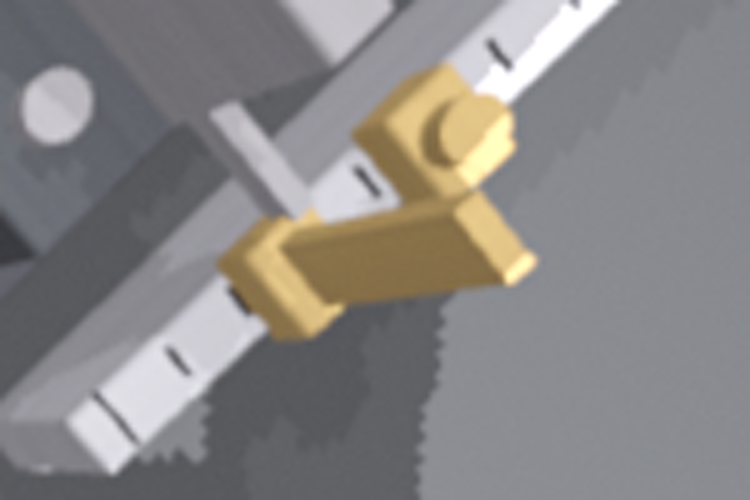

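```bash
python3 -m handwheel '{"linear":[[0.4,0,0],[0.9,0,0],[1.3,-0.1,0],[1.7,-0.2,0],[1.7,-0.2,0],[1.7,-0.2,0],[1.7,-0.2,-2],[1.7,-0.2,-6],[1.7,-0.2,-9]],"turn":[[0,0,-0.07],[0,0,-0.16],[0,0,-0.24],[0,0,-0.33],[0,0,-0.33],[0,0,-0.33],[0,0,-0.33],[0,0,-0.33],[0,0,-0.33]],"gripper":[0.26,0.26,0.26,0.26,0.26,0.26,0.26,0.26,0.26]}' 12
python3 - <<'E'
from h import *
print(plan([.55,.045,.17],np.radians(-9)))
E
```

```text
time: 24.2
position: [0.5676, -0.0399, 0.1543]
orientation: [0.892, 0.452, 0.003, -0.0]
wrist_force: [-0.2, -0.1, 0.5]
opening: 0.0245
[array([ 5.81, -6.44, -1.55]), array([-1.000e-03, -6.000e-03,  1.095e+00])]
```

```bash
python3 -m handwheel '{"linear":[[1,-1,-1.5],[3,-3,-1.5],[5.8,-6.4,-1.5],[5.8,-6.4,-1.5],[5.8,-6.4,-1.5],[5.8,-6.4,-1.5],[5.8,-6.4,-1.5],[5.8,-6.4,-1.5],[5.8,-6.4,-1.5]],"turn":[[0,0,1.1],[0,0,1.1],[0,0,1.1],[0,0,1.1],[0,0,1.1],[0,0,1.1],[0,0,1.1],[0,0,1.1],[0,0,1.1]],"gripper":[0.26,0.26,0.26,0.26,0.26,0.26,0.26,0.26,0.26]}' 12
python3 - <<'E'
from h import *
p=wrist();save(p,"w16.png");save(p,"w16c.png",(310,60,410,160),6)
for t,z in(("crank_axis",.075),("crank_grip",.075),("stop_index",.036),("tall_mark",.036)):
  for d in r.place_of(t,p)[:2]: print(t,np.round(d["p"],2),np.round(d["pixel"],1),np.round(ray(p,d["pixel"],z),4))
import pickle;pickle.dump({k:np.array(p[k]) for k in("R","t","intrinsics","pixels")},open("w16.pkl","wb"))
E
```

```text
time: 25.1
position: [0.5511, 0.0448, 0.1698]
orientation: [0.997, -0.082, 0.003, -0.002]
wrist_force: [0.2, -0.4, -0.1]
opening: 0.0244
crank_axis 0.88 [300.7 263.2] [ 0.522  -0.0112  0.075 ]
crank_grip 0.98 [345.3 283.5] [ 0.5613 -0.04    0.075 ]
stop_index 0.89 [354.1 138.4] [0.593  0.0944 0.036 ]
tall_mark 0.58 [357.9 137. ] [0.5969 0.0951 0.036 ]
```

View pics/w16c.png

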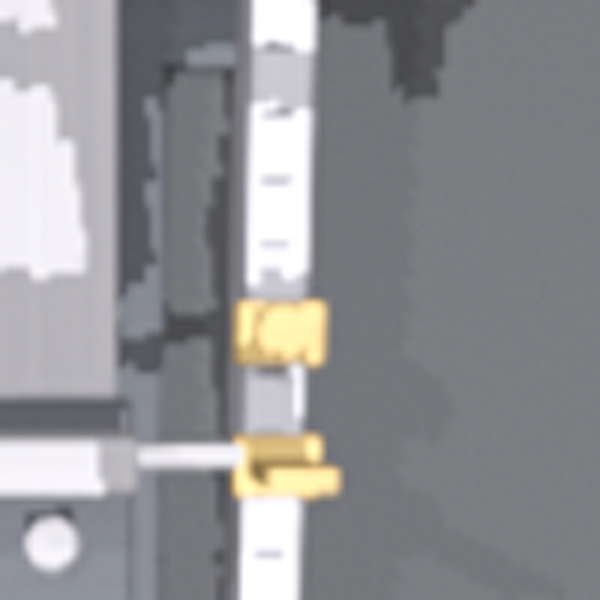

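View pics/w16.png

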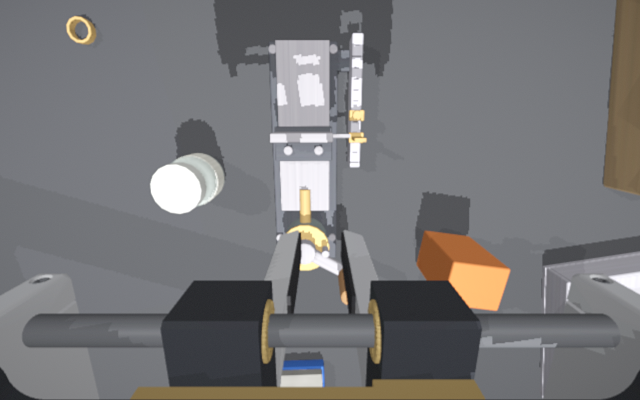

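In this overhead view the nib centre (crop row 457) is about 1.4 mm outward of the tall rider's foot centre (row ~467 at 6.3 px/mm). That leaves about 21° of inward turn. I'll put the fork back over the pin.

```bash
python3 - <<'E'
from h import *
th=np.radians(-39);P=[.526+.05*np.cos(th),-.0097+.05*np.sin(th)]
print(plan([*P,.15],th+np.pi/2),plan([*P,.0625],th+np.pi/2))
E
```

```text
[array([2.8 , 8.25, 1.94]), array([-1.000e-03, -6.000e-03, -1.052e+00])] [array([ 2.76,  8.29, 10.69]), array([-1.000e-03, -6.000e-03, -1.052e+00])]
```

```bash
python3 -m handwheel '{"linear":[[1,3,1],[2.8,8.2,1.5],[2.8,8.2,1.5],[2.8,8.2,1.5],[2.8,8.2,1.5],[2.8,8.2,1.5],[2.8,8.2,1.5],[2.8,8.2,1.5],[2.8,8.2,1.5]],"turn":[[0,0,-1.05],[0,0,-1.05],[0,0,-1.05],[0,0,-1.05],[0,0,-1.05],[0,0,-1.05],[0,0,-1.05],[0,0,-1.05],[0,0,-1.05]],"gripper":[0.45,0.45,0.45,0.45,0.45,0.45,0.45,0.45,0.45]}' 12
python3 - <<'E'
from h import *
th=np.radians(-39);P=[.526+.05*np.cos(th),-.0097+.05*np.sin(th)]
print(plan([*P,.0625],th+np.pi/2))
p=wrist();save(p,"w17.png",(220,150,420,300),4)
for t,z in(("crank_grip",.075),):
  for d in r.place_of(t,p)[:2]: print(t,np.round(d["p"],2),np.round(d["pixel"],1),np.round(ray(p,d["pixel"],z),4),P)
E
```

```text
time: 26.25
position: [0.565, -0.0407, 0.1543]
orientation: [0.904, 0.428, 0.003, -0.0]
wrist_force: [-1.0, -0.5, 1.0]
opening: 0.0423
[array([-0.1 ,  0.  ,  9.18]), array([ 0.002, -0.006, -0.005])]
crank_grip 0.7 [316.7 205.2] [ 0.5611 -0.0417  0.075 ] [np.float64(0.5648572980728486), np.float64(-0.04116601955249187)]
```

View pics/w17.png

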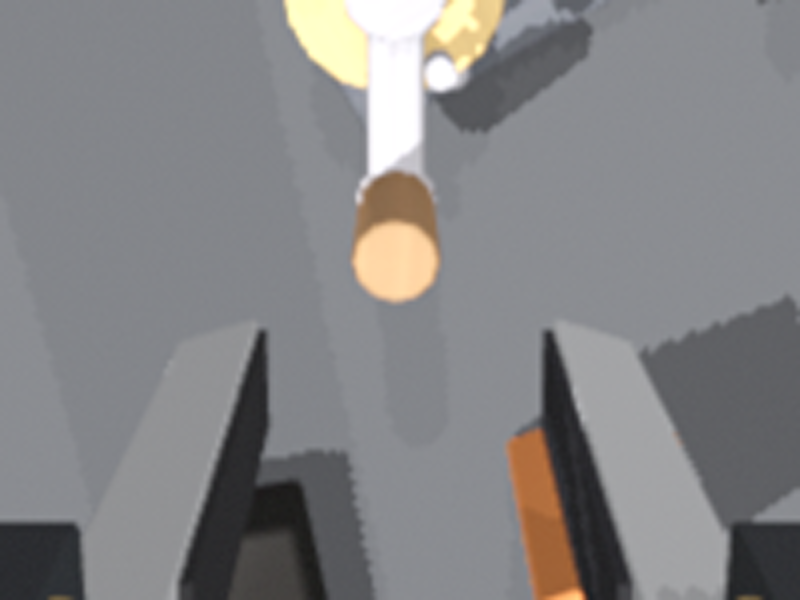

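```bash
python3 -m handwheel '{"linear":[[-0.1,0,4],[-0.1,0,7.5],[-0.1,0,9.2],[-0.1,0,9.2],[-0.1,0,9.2],[-0.1,0,9.2],[-0.1,0,9.2]],"turn":[[0,0,0],[0,0,0],[0,0,0],[0,0,0],[0,0,0],[0,0,0],[0,0,0]],"gripper":[0.45,0.45,0.45,0.26,0.26,0.26,0.26]}' 12
python3 fork.py .526 -.0097 None '[-5,-10,-15,-20,-23,-25]'
```

```text
time: 27.05
position: [0.566, -0.0413, 0.0638]
orientation: [0.904, 0.428, 0.004, 0.0]
wrist_force: [0.2, 0.4, 0.6]
opening: 0.0247
r 0.051 th0 -38.3 yaw 50.7 F [0.2 0.4 0.6] pos [ 0.566  -0.0413  0.0638] op 0.0247 j [-0.2   0.37  1.74  0.01  1.02 -1.09]
-5 [ 0.4 -0.1  0.1] [ 0.   -0.01 -0.1 ]
-10 [ 0.9 -0.2  0.1] [ 0.01 -0.01 -0.19]
-15 [ 1.3 -0.3  0.1] [ 0.01 -0.01 -0.28]
-20 [ 1.7 -0.4  0.1] [ 0.01 -0.01 -0.37]
-23 [ 1.9 -0.5  0.1] [ 0.01 -0.01 -0.42]
-25 [ 2.1 -0.6  0.1] [ 0.01 -0.01 -0.45]
```

```bash
python3 -m handwheel '{"linear":[[0.4,-0.1,0.1],[0.9,-0.2,0.1],[1.3,-0.3,0.1],[1.7,-0.4,0.1],[1.85,-0.45,0.1],[1.85,-0.45,0.1],[1.85,-0.45,0.1]],"turn":[[0,-0.01,-0.1],[0.01,-0.01,-0.19],[0.01,-0.01,-0.28],[0.01,-0.01,-0.37],[0.01,-0.01,-0.4],[0.01,-0.01,-0.4],[0.01,-0.01,-0.4]],"gripper":[0.26,0.26,0.26,0.26,0.26,0.26,0.26]}' 12
python3 - <<'E'
from h import *
p=wrist();save(p,"w18.png")
for t,z in(("crank_grip",.075),("stop_index",.036),("tall_mark",.036)):
  for d in r.place_of(t,p)[:2]: print(t,np.round(d["p"],2),np.round(d["pixel"],1),np.round(ray(p,d["pixel"],z),4))
E
python3 fork.py .526 -.0097 None '[]'
```

```text
time: 27.75
position: [0.5744, -0.0244, 0.0634]
orientation: [0.801, 0.599, -0.002, -0.001]
wrist_force: [-0.6, -1.6, 0.9]
opening: 0.0242
crank_grip 0.64 [311.9 250. ] [ 0.5715 -0.029   0.075 ]
stop_index 0.91 [497.4 198.9] [0.5876 0.0983 0.036 ]
r 0.0507 th0 -16.9 yaw 73.6 F [-1.  -0.5  1.8] pos [ 0.5745 -0.0244  0.0632] op 0.0243 j [-0.16  0.39  1.71 -0.    1.04 -1.45]
```

View pics/w18.png

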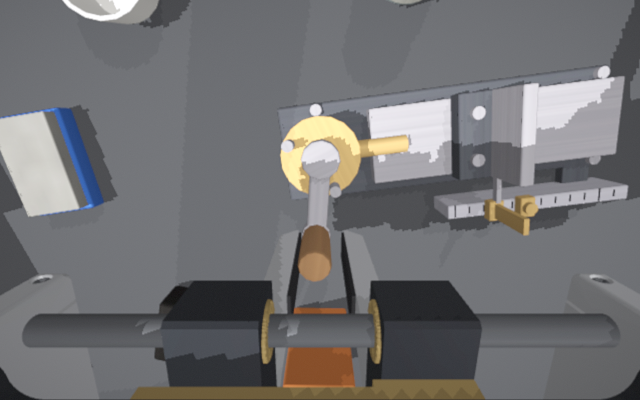

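Nib and tall rider now look level in this view: nib at (497,195), foot at about (492,209). I'll lift straight up and check from overhead, with the camera placed level with the rider.

```bash
python3 -m handwheel '{"linear":[[0,0,0],[0,0,-2],[0,0,-6],[0,0,-10]],"turn":[[0,0,0],[0,0,0],[0,0,0],[0,0,0]],"gripper":[0.26,0.26,0.26,0.26]}' 12
python3 - <<'E'
from h import *
print(plan([.57,.02,.13],np.radians(-9)))
E
```

```text
time: 28.35
position: [0.5747, -0.0236, 0.1635]
orientation: [0.801, 0.599, -0.002, -0.002]
wrist_force: [0.6, 0.0, 0.4]
opening: 0.0244
[array([ 4.06, -1.67,  3.35]), array([-0.003,  0.005,  1.442])]
```

```bash
python3 -m handwheel '{"linear":[[2,-1,0],[4.1,-1.7,0],[4.1,-1.7,1],[4.1,-1.7,2],[4.1,-1.7,3.3],[4.1,-1.7,3.3],[4.1,-1.7,3.3],[4.1,-1.7,3.3],[4.1,-1.7,3.3],[4.1,-1.7,3.3],[4.1,-1.7,3.3],[4.1,-1.7,3.3]],"turn":[[0,0,1.44],[0,0,1.44],[0,0,1.44],[0,0,1.44],[0,0,1.44],[0,0,1.44],[0,0,1.44],[0,0,1.44],[0,0,1.44],[0,0,1.44],[0,0,1.44],[0,0,1.44]],"gripper":[0.26,0.26,0.26,0.26,0.26,0.26,0.26,0.26,0.26,0.26,0.26,0.26]}' 12
python3 - <<'E'
from h import *
p=wrist();save(p,"w19.png");save(p,"w19c.png",(290,70,390,160),7)
for t,z in(("crank_axis",.075),("crank_grip",.075),("stop_index",.036),("tall_mark",.036)):
  for d in r.place_of(t,p)[:2]: print(t,np.round(d["p"],2),np.round(d["pixel"],1),np.round(ray(p,d["pixel"],z),4))
print("cam",-p["R"].T@p["t"])
E
```

```text
time: 29.55
position: [0.57, 0.0208, 0.1303]
orientation: [0.997, -0.077, -0.003, -0.0]
wrist_force: [0.2, -0.1, 0.3]
opening: 0.0245
crank_axis 0.93 [273.7 259.2] [ 0.5249 -0.0099  0.075 ]
crank_grip 0.92 [329.4 269.7] [ 0.5689 -0.0264  0.075 ]
crank_grip 0.6 [340.4  91. ] [0.5973 0.1116 0.075 ]
stop_index 0.59 [330.1 113.8] [0.5887 0.0972 0.036 ]
tall_mark 0.54 [337.9 117.7] [0.5948 0.093  0.036 ]
cam [0.58208997 0.09700085 0.31034131]
```

View pics/w19c.png

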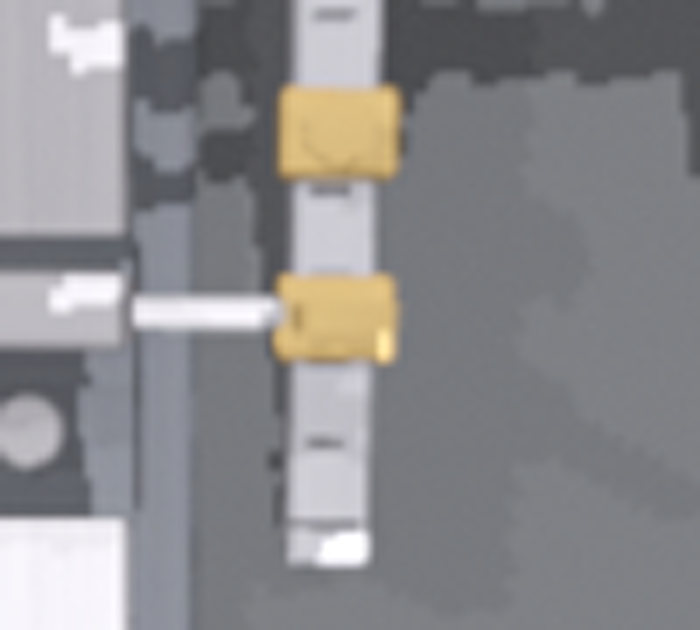

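View pics/w19.png

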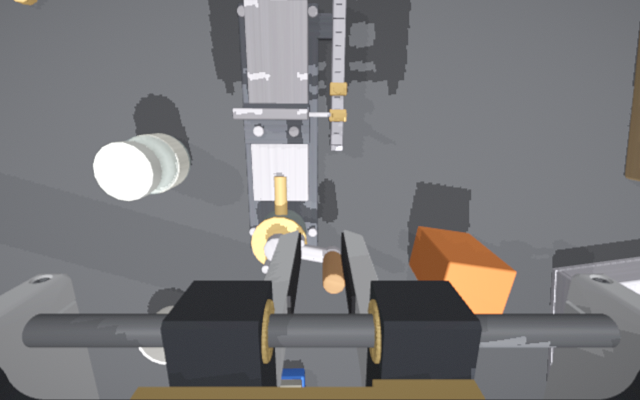

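From directly overhead, the nib centre (crop row 312) is about 0.6 mm outward of the rider foot's centre (row 318, at 8.6 px/mm), which is within tolerance. I'll move up and back, then check everything.

```bash
python3 -m handwheel '{"linear":[[0,0,-4],[0,0,-8],[0,0,-12],[0,4,-14],[0,8,-14],[0,8,-14],[0,8,-14]],"turn":[[0,0,0],[0,0,0],[0,0,0],[0,0,0],[0,0,0],[0,0,0],[0,0,0]],"gripper":[0.5,0.5,0.5,0.5,0.5,0.5,0.5]}' 12
python3 - <<'E'
from h import *
p=wrist();save(p,"w20.png");save(p,"w20c.png",(220,60,360,210),4)
a=r.read_camera("scene");save(a,"s20.png",(200,60,520,300),2.5)
for t,z in(("brick_center",.0425),("jar",0),("stone",0),("charcoal",0),("dish",0),("band",0),("pliers",0),("dividers",0)):
  print(t,[(round(d["p"],2),np.round(ray(a,d["pixel"],z)[:2],3)) for d in r.place_of(t,a)[:3]])
E
```

```text
time: 30.5
position: [0.5581, -0.0588, 0.2704]
orientation: [0.997, -0.078, -0.003, -0.0]
wrist_force: [-0.4, 0.7, -0.2]
opening: 0.047
brick_center [(0.96, array([ 0.686, -0.048])), (0.64, array([ 0.332, -0.272])), (0.61, array([ 0.468, -0.328]))]
jar [(0.64, array([0.431, 0.085])), (0.2, array([0.354, 0.244]))]
stone [(0.65, array([ 0.485, -0.195]))]
charcoal [(0.62, array([ 0.644, -0.165])), (0.42, array([ 0.295, -0.323]))]
dish [(0.8, array([ 0.388, -0.102])), (0.52, array([ 0.485, -0.197])), (0.46, array([0.424, 0.077]))]
band [(0.44, array([0.355, 0.237]))]
pliers [(0.93, array([0.465, 0.403]))]
dividers [(0.59, array([0.722, 0.398])), (0.47, array([0.585, 0.078]))]
```

View pics/w20.png

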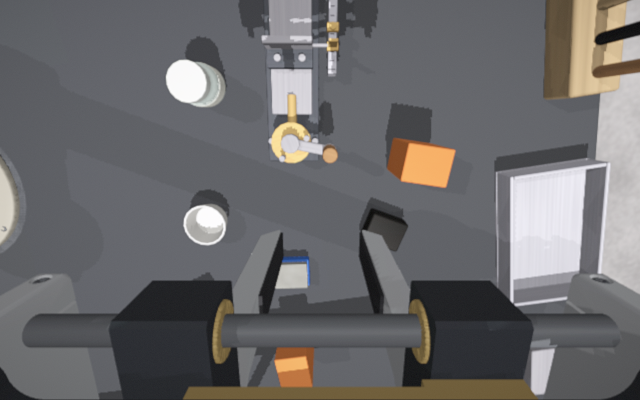

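View pics/w20c.png

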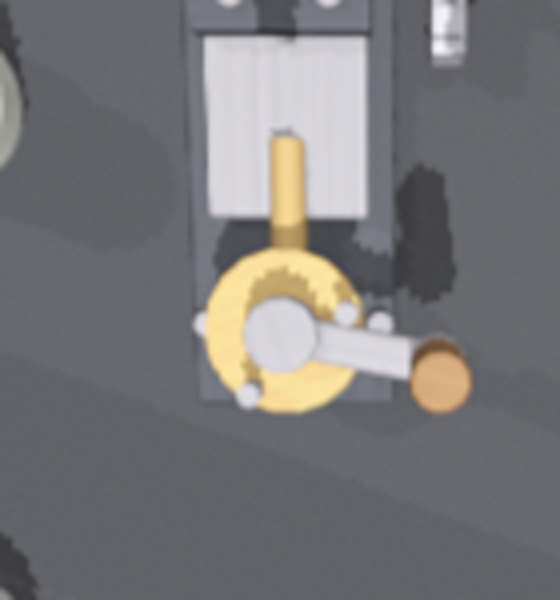

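View pics/s20.png

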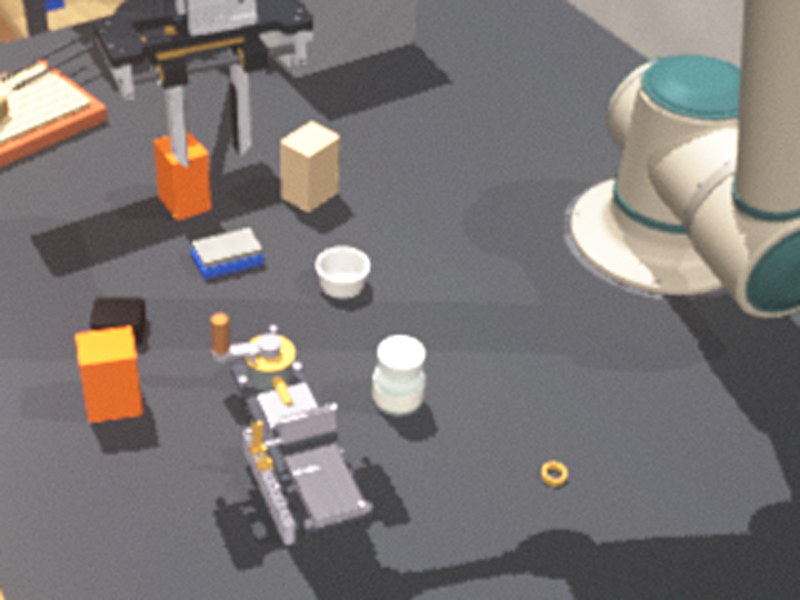

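The crop shows the arm against the dog on its counter-clockwise side at (345,315), so the slack is taken up inward. The brick stands upright and the other things are where they were. I'll hand in.

```bash
python3 -c "
from station import r
print(r.sign_off())"
```

```text
the job is handed in; nothing more can be done
None
```

I finished the job and handed it in at about 31 s; the sign-off reported no verdict.

**Brick:** I stood the pale brick upright at about (0.33, -0.27), roughly 0.33 m from the crank's axis.

**Winding:** I wound the stop out until the nib was about 7.5–8 mm past the tall rider, then back inward in steps. All the final turning was counter-clockwise.

**Last checks:**
- **Index:** from directly overhead, the nib is about 0.6 mm (give or take 0.3) outward of the tall rider's middle, within the 2 mm asked. The trained network put it nearer 3 mm out in that same picture. I trusted the direct measurement against the rider's 10 mm foot.
- **Slack:** the crank arm lies against the inward dog on the screw head, so the slack is taken up.
- **Bystanders:** none looks moved in the pictures. The network's positions differ from the start by up to about 11 mm, roughly its own scatter, and that is under the 15 mm limit.
- **Robot:** the arm is clear of everything.

**What went wrong on the way:** gripping the crank pin tightly slipped off twice, with up to about 33 N at the wrist. I then held the fingers slightly open around the pin and turned the tool with the crank; after that the force readings stayed under about 3 N.

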